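# Nest three U-channels in the bundling cradle

## Task

Make up a strapping bundle in the blue-ledged cradle: set the loose U-channel, legs up, in the trough between the two channels that stand on their sides, ends about level. Then tip those two inwards off their sides, without picking them up, so that each lies legs down with one leg hanging inside the middle channel, and close them up until their flat backs meet edge to edge over it. Leave the wood block, spray can, tape roll and tin where they are.

Things in the scene. Friction and masses are not known exactly. Their poses are not given: they have to be found in the camera images.
- cradle: fixed bundling cradle: dark base plate 196 x 176 x 6 mm with two blue ledges 66 x 170 x 5 mm on it. Origin at the centre of its underside, z up; y along the channels' length, +x away from the robot. Trough floor at z = 6 mm, 58 mm wide (x = -29 to +29 mm), open at both ends; ledge tops at z = 11 mm (|x| = 29 to 95 mm). Black stripes and screw heads are flush
- middle (a point): centre (half-way up) of the loose middle channel: aluminium U-channel offcut, 140 mm long, web 50 mm wide, legs 25 mm deep overall, wall 4 mm, 0.16 kg. It lies legs up on the bench left of the cradle, beside the wood block. y along its length, x across the web, z the way the legs point (up). Nested: legs up on the trough floor, either way round, this point 18.5 mm above the bench
- near (a point): centre of the bounding box of the near channel, size as the middle one. It stands on its side on the near ledge: one leg flat on it, web upright towards the robot, open towards the trough; 50 mm tall, 25 mm thick. x from the web to the open side, y along its length, z up while it stands. Nested: x down, this point 23 mm above the bench, 25 mm from the cradle's middle plane
- far (a point): the same for the far channel (same size): on its side on the far ledge, web upright on the side away from the robot, open towards the trough (x points to the robot). Nested: x down, this point 23 mm above the bench, 25 mm beyond the cradle's middle plane
- wood_block: plain wood block, 60 x 120 x 34 mm, lying beside the loose channel; origin at the centre of its underside. To be left alone
- spray_can: upright spray can, 55 mm across, 201 mm tall, turquoise cap, standing beyond the right end of the cradle; origin at the centre of its underside. To be left alone
- tape_roll: yellow roll of tape lying flat, 102 mm across, 24 mm high; origin at the centre of its underside. To be left alone
- tin: green open tin, 75 mm across, 94 mm tall; origin at the centre of its underside. To be left alone
- middle_channel: the body of the middle channel; origin at the centre of its underside (back of the web) as it lies legs up
- near_channel: the near channel; origin at the centre of its foot while it stands, axes as its centre point. Pushed near the top of its web (about 1 N) it tips about its foot edge, 56 to 62 mm from the cradle's middle plane, sliding a few mm at most; leaned over some 35 degrees it falls by itself
- far_channel: the far channel; origin at the centre of its foot while it stands, axes as its centre point. Tips like the near one

How it is judged:
On the way, in this order (a step that is already met when the one before it is completed fails the run):
1. the middle channel lies legs up in the trough while both side channels still stand on their sides (angle between middle's own z axis and vertical below 0.12 rad and angle between the y axis of middle and the y axis of cradle, either way round below 0.12 rad and x of middle in the frame of cradle between -0.008 and 0.008 m and y of middle in the frame of cradle between -0.02 and 0.02 m and z of middle in the frame of cradle between 0.0145 and 0.0235 m and angle between each of near, far's own z axis and vertical below 0.15 rad), for 0.2 s.
2. both side channels lie legs down, each with its inner leg inside the middle channel (angle between each of near, far's own x axis and vertical above 3 rad and angle between the y axis of each of near, far and the y axis of cradle, either way round below 0.12 rad and x of near in the frame of cradle between -0.05 and -0.01 m and y of near in the frame of cradle between -0.022 and 0.022 m and z of near in the frame of cradle between 0.0185 and 0.029 m and x of far in the frame of cradle between 0.01 and 0.05 m and y of far in the frame of cradle between -0.022 and 0.022 m and z of far in the frame of cradle between 0.0185 and 0.029 m and horizontal distance between near and middle between 0.008 and 0.044 m and horizontal distance between far and middle between 0.008 and 0.044 m), for 0.2 s.
At the end, for the whole second after the job is handed in: middle channel legs up in the trough (8 mm across, 20 mm along, 0.12 rad); near and far channels legs down (0.14 rad; 22 mm along, 0.12 rad), each with its inner leg inside the middle one, centres at most 56 mm apart (50 when touching); all at rest (all of step 2 and angle between middle's own z axis and vertical below 0.12 rad and angle between the y axis of middle and the y axis of cradle, either way round below 0.12 rad and x of middle in the frame of cradle between -0.008 and 0.008 m and y of middle in the frame of cradle between -0.02 and 0.02 m and z of middle in the frame of cradle between 0.0145 and 0.0235 m and horizontal distance between near and far below 0.056 m and linear speed of each of middle_channel, near_channel, far_channel below 0.02 m/s).
It fails at once if a side channel is picked up instead of being tipped over on its ledge (height (world z) of any of near, far above 0.07 m).
It fails at once if the wood block is shoved or knocked over (distance of wood_block from where it was at the start of the episode above 0.025 m or angle between wood_block's own z axis and vertical above 0.3 rad).
It fails at once if the spray can is shoved or knocked over (distance of spray_can from where it was at the start of the episode above 0.025 m or angle between spray_can's own z axis and vertical above 0.3 rad).
It fails at once if the tape roll is shoved or knocked over (distance of tape_roll from where it was at the start of the episode above 0.025 m or angle between tape_roll's own z axis and vertical above 0.3 rad).
It fails at once if the tin is shoved or knocked over (distance of tin from where it was at the start of the episode above 0.025 m or angle between tin's own z axis and vertical above 0.3 rad).
It also fails if it takes over 61 s, if anything falls off the work surface, if the arm or the gripper's body presses on something with over 40 N, if the wrist force passes 120 N, or if a joint passes its speed limit or range.

## Robot

A 6-joint arm with a two-finger parallel gripper is mounted at the origin on a cart in front of the work surface, level with it; the furniture and walls round the work are solid. World frame = base frame: x ahead of the robot, y to its left, z up, the work surface at z = 0. Lengths are in m, angles in rad, forces in N, time in s.
With the tool pointing down it reaches from about 0.3 to 0.875 m from the base axis. Payload 6.4 kg.
Tool frame: the origin (TCP) lies at the very end of the fingers, on their centre line; the grasp point (between the pads) lies tcp_to_grasp behind it (tcp_to_grasp is the distance from the TCP to the grasp point, in m); z points along the fingers, y is the direction in which the jaws open and shut (so a half turn about z gives the same grasp; the last joint's range is limited). The gripper opens to 85 mm and grips with 20 to 120 N. Pads are 22 mm wide; open, the fingers measure 114 mm over their backs; the gripper's body (76 mm by 85 mm) begins 54 mm behind the grasp point. The pads swing forward as they close: fully open they stand 13 mm farther back than shut.
Start: joints at [1.105, 0.181, 1.607, -0, 1.354, -0.206], TCP at [0.148, 0.556, 0.231] pointing down, gripper open.
Joint ranges: [-2.99, 2.99], [-0.89, 2.07], [0.3, 2.58], [-1.14, 4.28], [0, 2.63], [-3.12, 3.12]. Speed limits (rad/s): [2.57, 2.57, 3.01, 3.14, 3.14, 3.14].

## Interface

Orientations are given as a unit quaternion [w, x, y, z].
In Python, from bench import get_obs, camera, hand_in, tcp_to_grasp gives the robot as it stands.
- The arm moves only by the shell command python3 -m inch 'ROWS' [OPENING]. ROWS is JSON, a list of rows, each an object with "delta_pos": the shift along the tool's x, y, z in cm, a list of three; "rotation": the turn, a rotation vector about the tool's x, y, z in rad, a list of three. In form: [{"delta_pos": [x, y, z], "rotation": [rx, ry, rz]}, ...]. A call has 1 to 10 rows; each row shifts and turns the commanded pose from where the row before left it, along the tool's axes as they then stand; what a row does not reach is not made up. A row lasts 1/10 s, in which the tool goes at most 50 mm and 8.59 degrees, less where a joint would pass 70% of its speed; a pose out of reach is approached as far as the arm can. A call is refused whole if a number of a shift passes 5 or a number of a turn 0.15, either way. A call with a gripper value outside its range is refused whole. OPENING is the finger opening in cm, from 0 to 8.54, set as the call begins (- or left out, the last holds). The fingers move at their own pace and stop on an object; the grip force is fixed at half the most. Time passes only in rows, so rows that do not move let the fingers close. It gives the time, the measured TCP pose, the force and the opening at its end, in the units of the state.
- get_obs(): the state, without advancing time (a new reading comes with each control period).
- camera(name): name is "scene" or "top" or "wrist"; returns a dict with "color" (400x640x3 uint8, red, green, blue), "vfov" (degrees; the focal length in pixels is half the picture's height over the tangent of half this angle, whatever the lens; pixels are square), "cx", "cy" (the principal point, pixels), "k1" (the pictures are not rectified: a ray, as slopes to the right and down, at radius r is drawn at 1 + k1 r^2 times it, then the intrinsics apply), "eye" and "orientation" of the camera in the world; the wrist camera has in their place "T_tool_cam" (4x4, takes a point from camera to tool coordinates, whose origin is the TCP and whose axes are the flange's). Camera axes: x right, y down, z forward; pixel columns grow to the right and rows downward; lengths in m; the calibration is good to about 2 mm. A picture is of the moment at which its call begins: read the wrist's pose just before it. There is no depth.
- hand_in(): hands the job in, once; it reports no verdict.
The state is a dict: "time_s": time; "q": joint angles; "dq": joint speeds; "joint_efforts": joint torques, N m; "eef_pos": TCP position; "eef_rot": TCP orientation; "wrist_force": force on the tool from outside, world axes, zero at the start; "torque": the same for the moment, N m; "opening": opening from 0.0 (shut) to 1.0 (fully open).
Only numpy, scipy, OpenCV 4.12 (cv2) and the standard library are available. Lean on these libraries where they do the work, as an engineer would, in place of code of your own. Each camera call takes 0.05 s, during which the arm holds its last target.

## Working session

There is one attempt and no reset: what is moved stays moved. The work goes in short steps, Python scripts to look and compute and a shell command to move; the robot and the scene stay as the last step left them, time stands still between calls to the robot, and variables do not carry over. Pictures are saved under pics/ and viewed, and the job is handed in when it is done.

```bash
ls -la; mkdir -p pics; python3 - <<'E'
from bench import get_obs, camera, tcp_to_grasp
import cv2
o=get_obs(); print(o, tcp_to_grasp)
for n in ("scene","top","wrist"):
    c=camera(n); cv2.imwrite(f"pics/{n}0.png",c["color"][:,:,::-1]); print(n,{k:v for k,v in c.items() if k!="color"})
E
```

```text
total 12
drwxr-xr-x  3 agent agent 4096 Dec  6 18:00 .
drwxr-xr-x 23 root  root  4096 Dec  6 18:00 ..
drwxr-xr-x  2 agent agent 4096 Dec  6 18:00 pics
{'time_s': 0.0, 'q': array([ 1.10468734e+00,  1.81555756e-01,  1.60799977e+00, -8.04031394e-06,
        1.35378379e+00, -2.06296690e-01]), 'dq': array([ 1.10243074e-03, -4.73122281e-04,  5.44265199e-05, -5.81131069e-04,
        1.97380221e-03,  1.96651923e-03]), 'joint_efforts': array([ 1.37249517e-04, -4.44857669e+01, -3.51336980e+01, -1.28583524e-04,
        9.15859826e-03,  2.15378350e-05]), 'eef_pos': array([0.14745045, 0.5552088 , 0.23037985]), 'eef_rot': array([-2.84409613e-04,  1.29540172e-01,  9.91573790e-01, -8.25728283e-04]), 'wrist_force': array([0.8408235 , 0.4359637 , 0.69857746]), 'torque': array([ 0.0021954 ,  0.03087091, -0.01895247]), 'opening': 0.9989912004297913} 0.0187
scene {'vfov': 43.11523282944897, 'cx': 321.65441643882457, 'cy': 204.4204078385016, 'k1': -0.019148324626376917, 'eye': array([-0.56943781, -1.0207337 ,  0.71002236]), 'orientation': array([-0.5065099 ,  0.77025787, -0.32040192,  0.21792923])}
top {'vfov': 45.484499278218436, 'cx': 330.4944434274024, 'cy': 193.3954550298398, 'k1': -0.10514692982096978, 'eye': array([0.23748425, 0.04360066, 1.47173944]), 'orientation': array([ 0.06426383, -0.69773184,  0.70972276, -0.07303453])}
wrist {'vfov': 68.65236245991468, 'cx': 315.19504555768333, 'cy': 203.4283684475001, 'k1': 0.01614926956946796, 'T_tool_cam': array([[ 3.48872266e-04, -9.65775044e-01, -2.59380884e-01,
         6.63213984e-02],
       [ 9.99998717e-01,  7.42371164e-04, -1.41911662e-03,
         2.68101126e-04],
       [ 1.56310431e-03, -2.59380056e-01,  9.65774064e-01,
        -1.41819367e-01],
       [ 0.00000000e+00,  0.00000000e+00,  0.00000000e+00,
         1.00000000e+00]])}
```

View pics/top0.png

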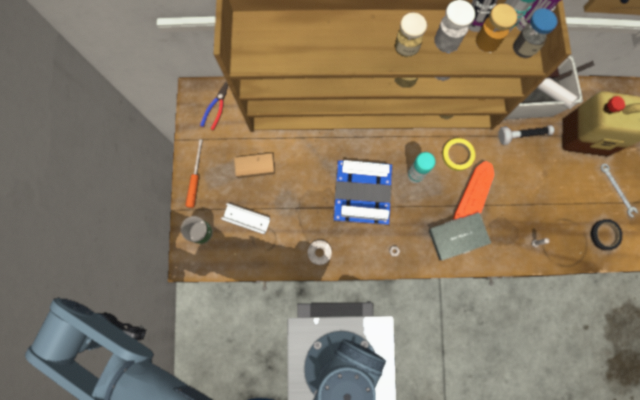

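View pics/scene0.png

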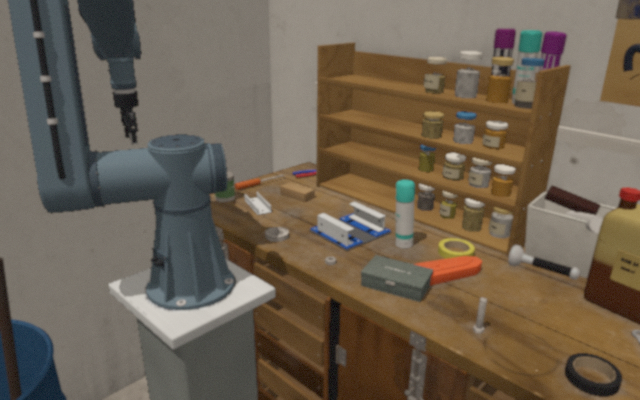

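View pics/wrist0.png

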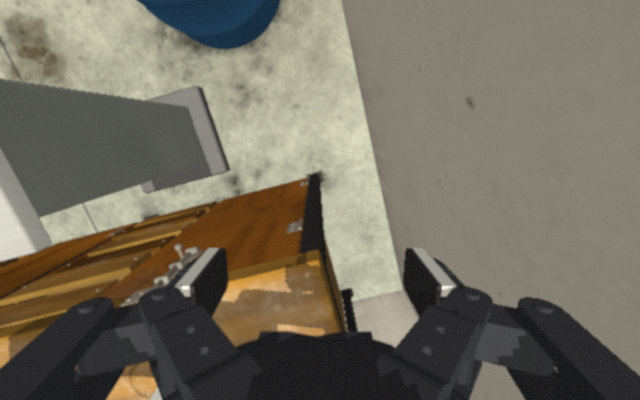

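The top view shows the cradle around (363,192), the loose channel at (246,218), the block at (254,164), the tin at (196,230), the can's cap at (425,161) and the tape at (459,153). A shelf stands behind them. I'll enlarge the relevant areas.

```bash
cat > h.py <<'E'
import numpy as np, cv2
from scipy.spatial.transform import Rotation as R
from bench import get_obs, camera
def rot(q): return R.from_quat([q[1],q[2],q[3],q[0]]).as_matrix()
def K(c):
    f=200/np.tan(np.radians(c["vfov"])/2); return np.array([[f,0,c["cx"]],[0,f,c["cy"]],[0,0,1]])
def dist(c): return np.array([c["k1"],0,0,0,0.])
def pose(c,o=None):
    if "eye" in c: return rot(c["orientation"]),np.array(c["eye"])
    T=np.array(c["T_tool_cam"]); Rt=rot(o["eef_rot"]); return Rt@T[:3,:3], o["eef_pos"]+Rt@T[:3,3]
def world(c,uv,z,o=None):
    Rc,e=pose(c,o); n=cv2.undistortPoints(np.array([[uv]],float),K(c),dist(c)).ravel()
    d=Rc@np.array([n[0],n[1],1]); return e+d*(z-e[2])/d[2]
def proj(c,P,o=None):
    Rc,e=pose(c,o); P=np.atleast_2d(P); p=(P-e)@Rc
    return cv2.projectPoints(p,np.zeros(3),np.zeros(3),K(c),dist(c))[0].reshape(-1,2)
def crop(img,x0,x1,y0,y1,s,name):
    cv2.imwrite(name,cv2.resize(img[y0:y1,x0:x1,::-1],None,fx=s,fy=s,interpolation=cv2.INTER_CUBIC))
E
python3 - <<'E'
from h import *
c=camera("top")
crop(c["color"],170,290,140,250,6,"pics/tl.png"); crop(c["color"],320,490,130,235,4.7,"pics/tc.png")
for n,uv,z in [("mid",(246,218),.025),("wood",(254,164),.034),("cradle",(363,192),.006),("can",(425,161),.201),("tape",(459,153),.024),("tin",(196,228),.094),("shelf bottom front",(370,122),0),("ring",(319,252),0)]: print(n,world(c,uv,z).round(3))
E
```

```text
mid [0.45  0.283 0.025]
wood [0.618 0.26  0.034]
cradle [ 0.529 -0.079  0.006]
can [ 0.575 -0.238  0.201]
tape [ 0.647 -0.388  0.024]
tin [0.412 0.418 0.094]
shelf bottom front [ 0.762 -0.11   0.   ]
ring [0.344 0.061 0.   ]
```

View pics/tl.png

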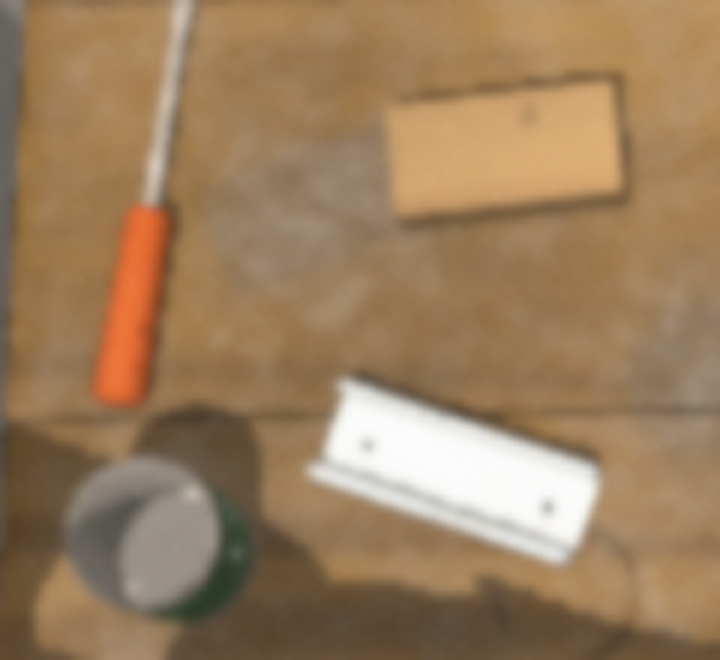

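View pics/tc.png

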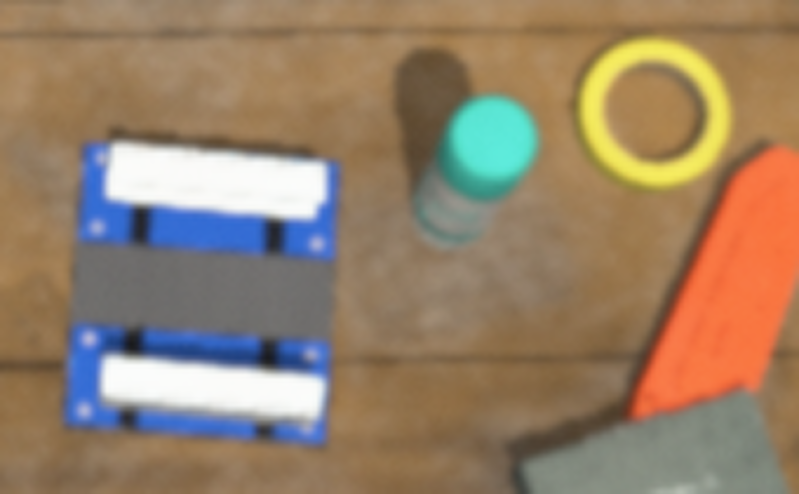

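```bash
python3 - <<'E'
from h import *
from scipy.optimize import least_squares
c=camera("top")
def un(p,s,x0,y0): return ((p[0]+.5)/s-.5+x0,(p[1]+.5)/s-.5+y0)
def fit(model,pix,init):
    # model Nx3 local; fit x,y,yaw by reprojection
    def P(v): 
        C,S=np.cos(v[2]),np.sin(v[2]); return np.c_[v[0]+C*model[:,0]-S*model[:,1],v[1]+S*model[:,0]+C*model[:,1],model[:,2]]
    r=least_squares(lambda v:(proj(c,P(v))-pix).ravel(),init)
    return r.x,r.fun.reshape(-1,2).round(1)
T=lambda L:np.array([un(p,6,170,140) for p in L]); U=lambda L:np.array([un(p,4.7,320,130) for p in L])
# mid: far-left, far-right, near-right, near-left ; +y is left
m=np.array([[.025,.07,.025],[.025,-.07,.025],[-.025,-.07,.025],[-.025,.07,.025]])
x,r=fit(m,T([(343,378),(600,463),(563,563),(310,470)]),[.45,.28,0]);print("mid",x,np.degrees(x[2]),r.tolist())
# cradle
cm=np.array([[.095,.085,.011],[.095,-.085,.011],[-.095,-.085,.011],[-.095,.085,.011],[.029,.088,.006],[.029,-.088,.006],[-.029,-.088,.006],[-.029,.088,.006]])
x,r=fit(cm,U([(83,143),(340,160),(325,443),(65,425),(77,242),(333,260),(330,340),(73,322)]),[.53,-.08,0]);print("cradle",x,np.degrees(x[2]),r.tolist())
cr=x
def loc(p):
    C,S=np.cos(cr[2]),np.sin(cr[2]); d=p[:2]-cr[:2]; return np.array([C*d[0]+S*d[1],-S*d[0]+C*d[1]]).round(4)
# near channel top outline (z .061): FL, FR, NR, NL ; far
for n,L in (("near",[(103,355),(328,376),(325,420),(101,402)]),("far",[(108,142),(328,160),(326,204),(106,198)])):
    for p in L:
        w=world(c,U([p])[0],.061); print(n,p,w.round(3),loc(w))
for n,p,z in (("cap",(493,140),.201),("tape",(655,113),.024)): print(n,world(c,U([p])[0],z).round(3))
w=[world(c,T([p])[0],.034).round(3).tolist() for p in [(388,104),(618,76),(626,196),(400,220)]]; print("wood",w)
print("tin",world(c,T([(143,532)])[0],.094))
E
```

```text
mid [ 0.45078831  0.28592837 -0.34752556] -19.91174790389831 [[0.2, 0.1], [-0.3, 0.6], [0.3, -0.7], [-0.2, -0.1]]
cradle [ 0.52994485 -0.07886714 -0.08654325] -4.958563201091095 [[0.6, 0.1], [-0.6, 0.3], [-0.1, -0.6], [0.4, -0.5], [-0.5, -0.4], [0.7, -0.3], [0.5, 0.7], [-0.9, 0.7]]
near (103, 355) [ 0.479 -0.009  0.061] [-0.057   0.0652]
near (328, 376) [ 0.463 -0.152  0.061] [-0.0606 -0.0791]
near (325, 420) [ 0.434 -0.149  0.061] [-0.089  -0.0785]
near (101, 402) [ 0.448 -0.007  0.061] [-0.0874  0.0646]
far (108, 142) [ 0.619 -0.015  0.061] [0.0835 0.071 ]
far (328, 160) [ 0.605 -0.159  0.061] [ 0.0818 -0.0729]
far (326, 204) [ 0.576 -0.156  0.061] [ 0.0522 -0.0728]
far (106, 198) [ 0.582 -0.013  0.061] [0.046  0.0699]
cap [ 0.58  -0.237  0.201]
tape [ 0.645 -0.388  0.024]
wood [[0.642, 0.322, 0.034], [0.655, 0.202, 0.034], [0.59, 0.197, 0.034], [0.579, 0.314, 0.034]]
tin [0.41140074 0.42601343 0.094     ]
```

Measured positions, which agree with the sizes given:
- **Loose channel:** (0.451, 0.286), yaw −19.9°.
- **Cradle:** (0.530, −0.079), yaw −5.0°.
- **Side channels:** inner edges about 57–60 mm from the cradle's middle plane, as stated.

Next I move above the loose channel.

```bash
python3 -m inch '[{"delta_pos":[-3.6,-1.8,0],"rotation":[0,0,0]},{"delta_pos":[-3.6,-1.8,0],"rotation":[0,0,0]},{"delta_pos":[-3.6,-1.8,0],"rotation":[0,0,0]},{"delta_pos":[-3.6,-1.8,0],"rotation":[0,0,0]},{"delta_pos":[-3.6,-1.8,0],"rotation":[0,0,0]},{"delta_pos":[-3.6,-1.8,0],"rotation":[0,0,0]},{"delta_pos":[-3.6,-1.8,0],"rotation":[0,0,0]},{"delta_pos":[-3.6,-1.8,0],"rotation":[0,0,0]},{"delta_pos":[-3.6,-1.8,0],"rotation":[0,0,0]},{"delta_pos":[-3.6,-1.8,0],"rotation":[0,0,0]}]'
python3 -m inch '[{"delta_pos":[0,0,0],"rotation":[0,0,0.15]},{"delta_pos":[0,0,0],"rotation":[0,0,0.15]},{"delta_pos":[0,0,0],"rotation":[0,0,0.15]},{"delta_pos":[0,0,0],"rotation":[0,0,0.15]},{"delta_pos":[0,0,0],"rotation":[0,0,0.15]},{"delta_pos":[0,0,0],"rotation":[0,0,0.15]},{"delta_pos":[0,0,0],"rotation":[0,0,0.15]},{"delta_pos":[0,0,0],"rotation":[0,0,0.15]},{"delta_pos":[0,0,0],"rotation":[0,0,0.15]},{"delta_pos":[0,0,0],"rotation":[0,0,0.15]}]'
python3 -m inch '[{"delta_pos":[0,0,0],"rotation":[0,0,0.15]},{"delta_pos":[0,0,0],"rotation":[0,0,0.01]},{"delta_pos":[0,0,0],"rotation":[0,0,0]}]'
cat >> h.py <<'E'
def togo(o,target,yaw_y,snap=True):
    """delta in tool axes (cm) to reach target; turn about tool z (rad) so tool y has world yaw yaw_y (mod pi)"""
    Rt=rot(o["eef_rot"]); d=Rt.T@(np.array(target)-o["eef_pos"])*100
    yy=np.arctan2(Rt[1,1],Rt[0,1]); e=(yaw_y-yy+np.pi/2)%np.pi-np.pi/2
    tilt=Rt[:,2]
    return "delta cm",d.round(2),"turn tool z",round(-e,3),"tool z",tilt.round(3)
E
python3 - <<'E'
from h import *
o=get_obs(); c=camera("wrist"); cv2.imwrite("pics/w1.png",c["color"][:,:,::-1])
print(o["time_s"],o["eef_pos"],togo(o,[.4508,.2859,.1],-.3475))
E
```

```text
time_s: 1.25
eef_pos: [0.4504, 0.288, 0.2314]
eef_rot: [0.0, 0.13, 0.992, 0.0]
wrist_force: [0.9, 0.5, -0.3]
opening: 1.0
time_s: 2.25
eef_pos: [0.4493, 0.2893, 0.2312]
eef_rot: [-0.0, 0.773, 0.635, -0.0]
wrist_force: [-0.1, 0.5, 0.4]
opening: 1.003
time_s: 2.55
eef_pos: [0.4493, 0.2893, 0.2312]
eef_rot: [-0.0, 0.818, 0.575, -0.0]
wrist_force: [0.0, -0.3, -0.7]
opening: 1.0
2.55 [0.44931057 0.28925638 0.23122283] ('delta cm', array([-0.26,  0.26, 13.12]), 'turn tool z', np.float64(0.002), 'tool z', array([-0., -0., -1.]))
```

View pics/w1.png

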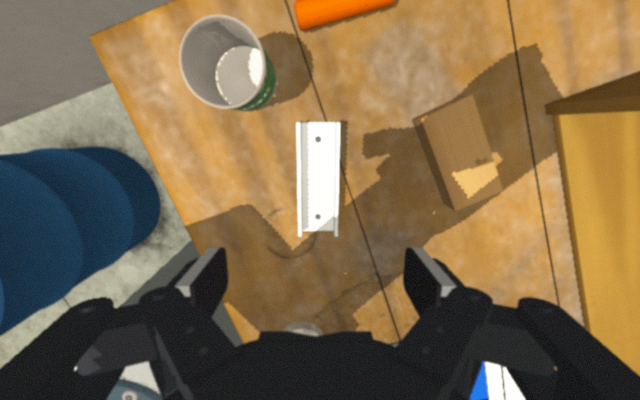

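The channel sits upright in the wrist view, with columns 296–341 and rows 121–236. I'll take an enlarged crop and fit it.

```bash
python3 - <<'E'
import cv2
i=cv2.imread("pics/w1.png"); cv2.imwrite("pics/w1c.png",cv2.resize(i[105:250,260:380],None,fx=4,fy=4,interpolation=cv2.INTER_CUBIC))
E
```

```text
(no output)
```

View pics/w1c.png

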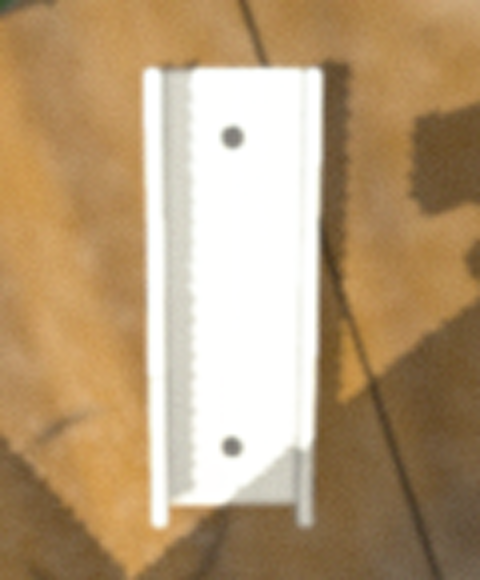

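```bash
python3 - <<'E'
from h import *
o=get_obs(); c=camera("wrist")
f=lambda p:((p[0]+.5)/4-.5+260,(p[1]+.5)/4-.5+105)
P=[world(c,f(p),.025,o) for p in [(144,68),(322,68),(313,527),(152,527)]]
for p in P: print(p.round(4))
P=np.array(P); m=P.mean(0); l=(P[0]+P[1]-P[2]-P[3])/2; w=(P[1]+P[2]-P[0]-P[3])/2
print("centre",m,"len",np.linalg.norm(l),"wid",np.linalg.norm(w),"yaw x",np.arctan2(w[1],w[0]),"from len",np.arctan2(l[1],l[0])-np.pi/2)
h=[world(c,f(p),.004,o) for p in [(232,137),(232,447)]]; print("holes",h,np.mean(h,0), np.linalg.norm(h[0]-h[1]))
print(togo(o,[m[0],m[1],.1],-.35))
E
```

```text
[0.4507 0.3616 0.025 ]
[0.4986 0.3443 0.025 ]
[0.4514 0.2123 0.025 ]
[0.4034 0.2296 0.025 ]
centre [0.45103109 0.28696807 0.025     ] len 0.14018453021423224 wid 0.05097665671829908 yaw x -0.3452044234508395 from len -0.3438986896595688
holes [array([0.46775049, 0.33394209, 0.004     ]), array([0.43411011, 0.23973897, 0.004     ])] [0.4509303  0.28684053 0.004     ] 0.10002950468566547
('delta cm', array([-0.16,  0.24, 13.12]), 'turn tool z', np.float64(0.004), 'tool z', array([-0., -0., -1.]))
```

The wrist and top views agree to about 1 mm (length 140.2, width 51.0, both as given). Now I descend and grip.

```bash
python3 -m inch '[{"delta_pos":[-0.15,0.25,2],"rotation":[0,0,0]},{"delta_pos":[0,0,4],"rotation":[0,0,0]},{"delta_pos":[0,0,4],"rotation":[0,0,0]},{"delta_pos":[0,0,4],"rotation":[0,0,0]},{"delta_pos":[0,0,4],"rotation":[0,0,0]},{"delta_pos":[0,0,2.5],"rotation":[0,0,0]},{"delta_pos":[0,0,1.2],"rotation":[0,0,0]},{"delta_pos":[0,0,0.6],"rotation":[0,0,0]},{"delta_pos":[0,0,0.3],"rotation":[0,0,0]},{"delta_pos":[0,0,0],"rotation":[0,0,0]}]'
python3 - <<'E'
from h import *
o=get_obs(); c=camera("wrist"); cv2.imwrite("pics/w2.png",c["color"][:,:,::-1])
print(o["time_s"],o["eef_pos"],o["wrist_force"],togo(o,[.451,.287,.005],-.345))
E
```

```text
time_s: 3.65
eef_pos: [0.4521, 0.2874, 0.0063]
eef_rot: [0.0, 0.819, 0.574, 0.001]
wrist_force: [0.0, -0.2, 0.4]
opening: 1.002
3.65 [0.45212668 0.28737138 0.00625128] [ 0.00039974 -0.17526759  0.35505371] ('delta cm', array([-0.07, -0.09,  0.12]), 'turn tool z', np.float64(-0.004), 'tool z', array([ 0.002,  0.001, -1.   ]))
```

View pics/w2.png

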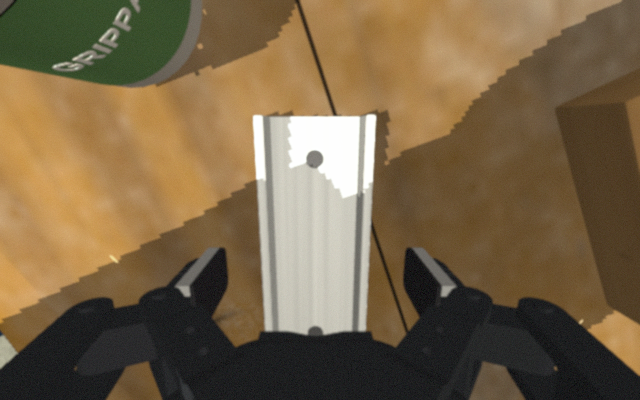

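The channel (columns 257–375) is centred between the pads (225 and 405). Closing the gripper.

```bash
python3 -m inch '[{"delta_pos":[0,0,0.05],"rotation":[0,0,0]},{"delta_pos":[0,0,0],"rotation":[0,0,0]},{"delta_pos":[0,0,0],"rotation":[0,0,0]},{"delta_pos":[0,0,0],"rotation":[0,0,0]},{"delta_pos":[0,0,0],"rotation":[0,0,0]},{"delta_pos":[0,0,0],"rotation":[0,0,0]},{"delta_pos":[0,0,0],"rotation":[0,0,0]},{"delta_pos":[0,0,0],"rotation":[0,0,0]}]' 3.5
python3 - <<'E'
from h import *
o=get_obs(); print(o["opening"]*8.54,o["eef_pos"],o["wrist_force"])
E
```

```text
time_s: 4.5
eef_pos: [0.452, 0.2873, 0.0058]
eef_rot: [0.0, 0.819, 0.574, 0.001]
wrist_force: [-1.0, -1.4, 5.9]
opening: 0.572
4.886385915040441 [0.45204683 0.28730947 0.00577984] [-0.96921732 -1.40750183  5.88029139]
```

```bash
python3 -m inch '[{"delta_pos":[0,0,-0.5],"rotation":[0,0,0]},{"delta_pos":[0,0,-1],"rotation":[0,0,0]},{"delta_pos":[0,0,-2],"rotation":[0,0,0]},{"delta_pos":[0,0,-2.5],"rotation":[0,0,0]},{"delta_pos":[0,0,-2.5],"rotation":[0,0,0]},{"delta_pos":[0,0,-2.5],"rotation":[0,0,0]},{"delta_pos":[0,0,-2],"rotation":[0,0,0]},{"delta_pos":[0,0,-1],"rotation":[0,0,0]},{"delta_pos":[0,0,-0.5],"rotation":[0,0,0]},{"delta_pos":[0,0,0],"rotation":[0,0,0]}]'
python3 - <<'E'
from h import *
o=get_obs(); c=camera("wrist"); cv2.imwrite("pics/w3.png",c["color"][:,:,::-1])
print(o["time_s"],o["eef_pos"],o["wrist_force"],togo(o,[.530,-.079,.15],-.0865))
E
```

```text
time_s: 5.5
eef_pos: [0.4512, 0.287, 0.15]
eef_rot: [0.0, 0.819, 0.574, 0.0]
wrist_force: [-0.7, -0.7, -1.5]
opening: 0.567
5.5 [0.45117078 0.28703402 0.14997823] [-0.66465502 -0.72960491 -1.49224358] ('delta cm', array([-31.7 ,  19.92,  -0.  ]), 'turn tool z', np.float64(-0.262), 'tool z', array([ 0.,  0., -1.]))
```

View pics/w3.png

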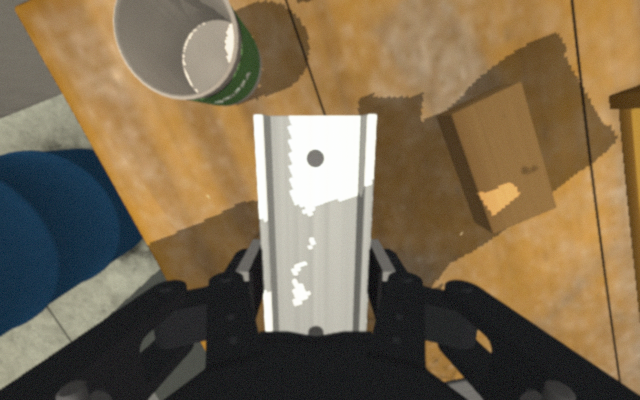

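```bash
python3 -m inch '[{"delta_pos":[-1,0.6,0],"rotation":[0,0,0]},{"delta_pos":[-2,1.3,0],"rotation":[0,0,0]},{"delta_pos":[-3,1.9,0],"rotation":[0,0,0]},{"delta_pos":[-3.5,2.2,0],"rotation":[0,0,0]},{"delta_pos":[-3.5,2.2,0],"rotation":[0,0,0]},{"delta_pos":[-3.5,2.2,0],"rotation":[0,0,0]},{"delta_pos":[-3.5,2.2,0],"rotation":[0,0,0]},{"delta_pos":[-3.5,2.2,0],"rotation":[0,0,0]},{"delta_pos":[-3.5,2.2,0],"rotation":[0,0,0]},{"delta_pos":[-2.5,1.6,0],"rotation":[0,0,0]}]'
python3 -m inch '[{"delta_pos":[-1.5,0.9,0],"rotation":[0,0,0]},{"delta_pos":[-0.7,0.4,0],"rotation":[0,0,-0.06]},{"delta_pos":[0,0,0],"rotation":[0,0,-0.1]},{"delta_pos":[0,0,0],"rotation":[0,0,-0.1]},{"delta_pos":[0,0,0],"rotation":[0,0,0]},{"delta_pos":[0,0,0],"rotation":[0,0,0]}]'
python3 - <<'E'
from h import *
o=get_obs(); c=camera("wrist"); cv2.imwrite("pics/w4.png",c["color"][:,:,::-1])
print(o["time_s"],o["eef_pos"],o["wrist_force"],togo(o,[.530,-.079,.012],-.0865))
E
```

```text
time_s: 6.55
eef_pos: [0.5245, -0.057, 0.1488]
eef_rot: [-0.0, 0.82, 0.573, -0.001]
wrist_force: [0.0, 0.9, -1.1]
opening: 0.566
time_s: 7.15
eef_pos: [0.5293, -0.0786, 0.1492]
eef_rot: [-0.001, 0.739, 0.674, -0.0]
wrist_force: [0.4, 0.1, -0.9]
opening: 0.571
7.15 [ 0.5293249  -0.0785992   0.14923372] [ 0.40748101  0.08338708 -0.86734005] ('delta cm', array([-0.04,  0.09, 13.72]), 'turn tool z', np.float64(-0.005), 'tool z', array([-0.001,  0.   , -1.   ]))
```

View pics/w4.png

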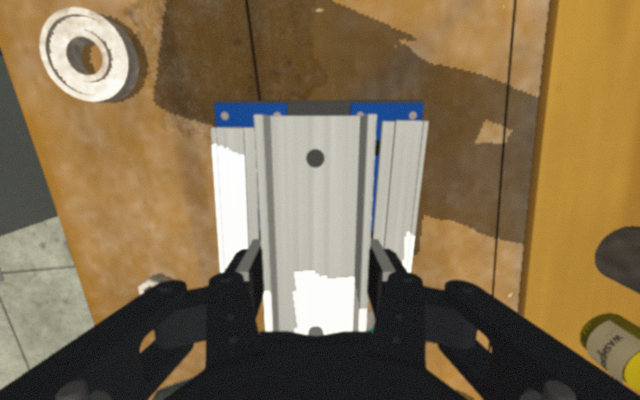

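The trough end (dark strip) shows at columns 288–350, row ≈102, between the blue ledges; the near and far channels stand on either side. I'll measure the trough's centre line from here.

```bash
python3 - <<'E'
import cv2
i=cv2.imread("pics/w4.png"); cv2.imwrite("pics/w4c.png",cv2.resize(i[90:150,200:440],None,fx=3.3,fy=3.3,interpolation=cv2.INTER_CUBIC))
E
```

```text
(no output)
```

View pics/w4c.png

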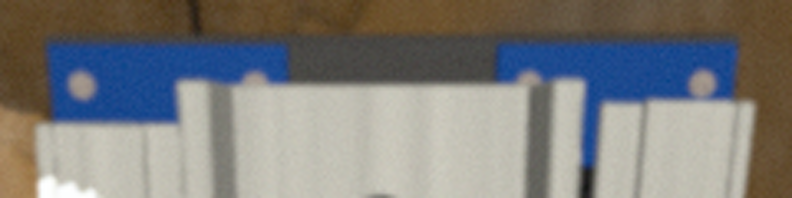

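```bash
python3 - <<'E'
from h import *
o=get_obs(); c=camera("wrist")
s=3.3; f=lambda p:((p[0]+.5)/s-.5+200,(p[1]+.5)/s-.5+90)
a,b,e,g=[world(c,f(p),.011,o) for p in [(48,43),(738,43),(289,45),(497,45)]]
print(a,b,e,g); print("width ledges",np.linalg.norm(a-b),"trough",np.linalg.norm(e-g))
v=b-a; y=np.arctan2(v[1],v[0]); m=(a+b)/2; m2=(e+g)/2; ax=np.array([np.cos(y),np.sin(y)]); ay=np.array([-ax[1],ax[0]])
print("yaw",y,"centres",m[:2]-.085*ay,m2[:2]-.085*ay)
# near top: left edge/right edge of near end at row
h=[world(c,f(p),.061,o) for p in [(38,125),(180,122),(602,102),(754,102)]]
cr=np.array([.530,-.0788]); Y=-.0865; A=np.array([[np.cos(Y),np.sin(Y)],[-np.sin(Y),np.cos(Y)]])
for k in h: print((A@(k[:2]-cr)).round(4))
# held channel ends
zt=o["eef_pos"][2]-.006+.025
for p in [(178,80),(585,80)]: print("held",(A@(world(c,f(p),zt,o)[:2]-cr)).round(4))
print("tool",A@(o["eef_pos"][:2]-cr))
E
```

```text
[0.44523313 0.01394767 0.011     ] [ 0.63335355 -0.00318952  0.011     ] [0.51089686 0.00760527 0.011     ] [0.5677315  0.00242788 0.011     ]
width ledges 0.18889937612832908 trough 0.05706996866250327
yaw -0.0908461367507974 centres [ 0.53158203 -0.07927041] [ 0.53160288 -0.07963291]
[-0.0801  0.0639]
[-0.0475  0.0645]
[0.0493 0.0685]
[0.0839 0.0682]
held [-0.0257  0.0701]
held [0.0237 0.0699]
tool [-0.00057956  0.00016767]
```

Both views agree on the cradle centre to 1.6 mm, so I'll aim for x ≈ 0.531. I'll descend most of the way, then check clearance to the side channels.

```bash
python3 -m inch '[{"delta_pos":[0,0.17,1],"rotation":[0,0,0]},{"delta_pos":[0,0,2],"rotation":[0,0,0]},{"delta_pos":[0,0,2],"rotation":[0,0,0]},{"delta_pos":[0,0,2],"rotation":[0,0,0]},{"delta_pos":[0,0,1.5],"rotation":[0,0,0]},{"delta_pos":[0,0,1],"rotation":[0,0,0]},{"delta_pos":[0,0,1],"rotation":[0,0,0]},{"delta_pos":[0,0,0.7],"rotation":[0,0,0]},{"delta_pos":[0,0,0.3],"rotation":[0,0,0]},{"delta_pos":[0,0,0],"rotation":[0,0,0]}]'
python3 - <<'E'
from h import *
o=get_obs(); c=camera("wrist"); cv2.imwrite("pics/w5.png",c["color"][:,:,::-1])
s=camera("scene"); crop(s["color"],290,410,130,260,5,"pics/s5.png")
print(o["time_s"],o["eef_pos"],o["wrist_force"],togo(o,[.531,-.079,.012],-.088))
E
```

```text
time_s: 8.25
eef_pos: [0.5315, -0.0791, 0.0347]
eef_rot: [-0.0, 0.738, 0.675, -0.0]
wrist_force: [-0.1, -0.2, -1.1]
opening: 0.571
8.25 [ 0.53152742 -0.07907863  0.03466924] [-0.0795547  -0.18872767 -1.13119304] ('delta cm', array([ 0.  , -0.05,  2.27]), 'turn tool z', np.float64(-0.001), 'tool z', array([-0.,  0., -1.]))
```

View pics/w5.png

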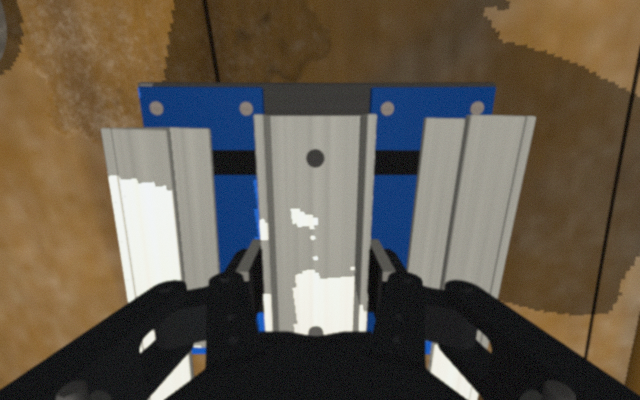

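View pics/s5.png

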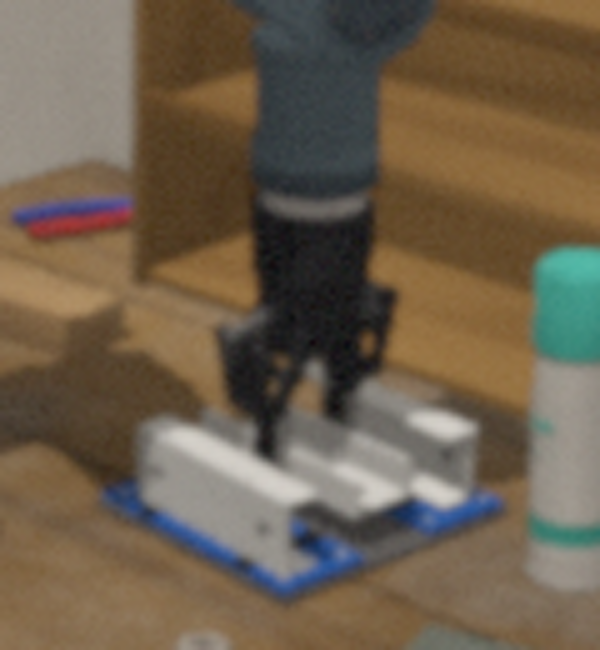

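```bash
python3 - <<'E'
from h import *
o=get_obs(); c=camera("scene"); s=5
crop(c["color"],325,375,180,230,12,"pics/s5z.png")
Rc,e=pose(c); ax=np.array([np.cos(-.088),np.sin(-.088),0]); ay=np.array([-ax[1],ax[0],0])
def plane(px,off):
    uv=(px[0]+.5)/s-.5+290,(px[1]+.5)/s-.5+130
    n=cv2.undistortPoints(np.array([[uv]],float),K(c),dist(c)).ravel(); d=Rc@np.array([n[0],n[1],1])
    p0=o["eef_pos"]+ay*off; t=((p0-e)@ay)/(d@ay); P=e+t*d
    return ((P-o["eef_pos"])@ax*1000).round(1),((P-o["eef_pos"])[2]*1000).round(1)
for n,p in dict(tip=(265,455),knb=(240,410),knt=(222,332),far=(393,290),farb=(372,365),fartip=(335,412)).items(): print(n,plane(p,-.011),plane(p,.011))
E
```

```text
tip (np.float64(-44.4), np.float64(21.5)) (np.float64(-23.5), np.float64(7.5))
knb (np.float64(-66.2), np.float64(57.8)) (np.float64(-45.9), np.float64(44.6))
knt (np.float64(-82.3), np.float64(112.6)) (np.float64(-62.3), np.float64(100.6))
far (np.float64(61.5), np.float64(104.2)) (np.float64(84.6), np.float64(92.0))
farb (np.float64(45.9), np.float64(57.4)) (np.float64(68.7), np.float64(44.2))
fartip (np.float64(14.7), np.float64(33.8)) (np.float64(36.9), np.float64(20.1))
```

View pics/s5z.png

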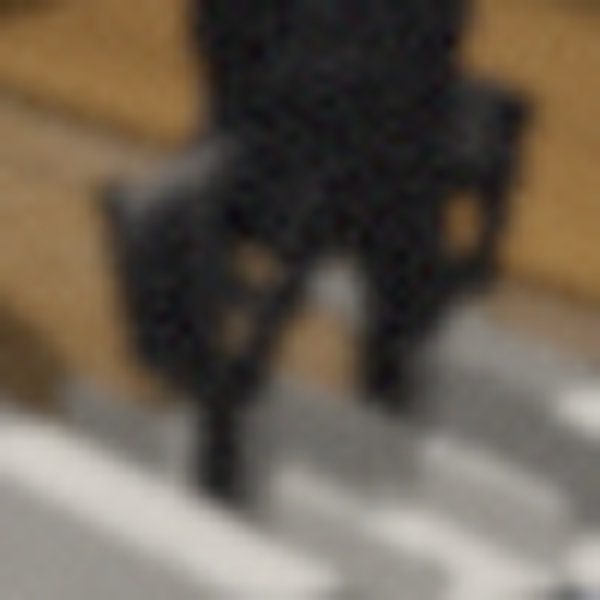

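The knuckles' lower corners sit about 51 mm above the TCP and about 56 mm out. That leaves only a few mm above the side channels' inner top edges, so I'll go slowly and watch the force.

```bash
python3 -m inch '[{"delta_pos":[0,-0.03,0.4],"rotation":[0,0,0]},{"delta_pos":[0,0,0.4],"rotation":[0,0,0]},{"delta_pos":[0,0,0.3],"rotation":[0,0,0]},{"delta_pos":[0,0,0.2],"rotation":[0,0,0]},{"delta_pos":[0,0,0],"rotation":[0,0,0]}]'
python3 -m inch '[{"delta_pos":[0,0,0.2],"rotation":[0,0,0]},{"delta_pos":[0,0,0.2],"rotation":[0,0,0]},{"delta_pos":[0,0,0],"rotation":[0,0,0]}]'
python3 -m inch '[{"delta_pos":[0,0,0.2],"rotation":[0,0,0]},{"delta_pos":[0,0,0.1],"rotation":[0,0,0]},{"delta_pos":[0,0,0],"rotation":[0,0,0]}]'
python3 - <<'E'
from h import *
o=get_obs(); c=camera("wrist"); cv2.imwrite("pics/w6.png",c["color"][:,:,::-1])
s=camera("scene"); crop(s["color"],300,400,150,250,6,"pics/s6.png")
print(o["time_s"],o["eef_pos"],o["wrist_force"],togo(o,[.531,-.079,.012],-.088))
E
```

```text
time_s: 8.9
eef_pos: [0.5309, -0.0789, 0.0213]
eef_rot: [-0.0, 0.738, 0.675, -0.0]
wrist_force: [0.6, 0.6, -1.3]
opening: 0.569
time_s: 9.2
eef_pos: [0.531, -0.079, 0.0175]
eef_rot: [-0.0, 0.738, 0.675, -0.0]
wrist_force: [0.7, -0.2, -0.9]
opening: 0.576
time_s: 9.5
eef_pos: [0.5311, -0.079, 0.0146]
eef_rot: [-0.0, 0.738, 0.675, -0.0]
wrist_force: [-0.1, 0.3, -1.8]
opening: 0.568
9.5 [ 0.53107613 -0.0789849   0.01459235] [-0.08133125  0.34849238 -1.78154882] ('delta cm', array([-0.  , -0.01,  0.26]), 'turn tool z', np.float64(-0.001), 'tool z', array([-0.,  0., -1.]))
```

View pics/w6.png

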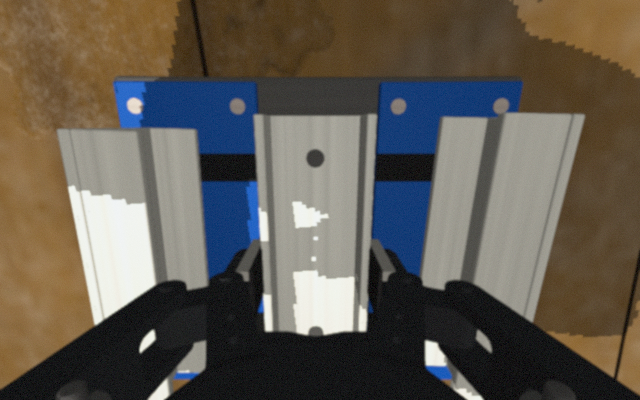

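View pics/s6.png

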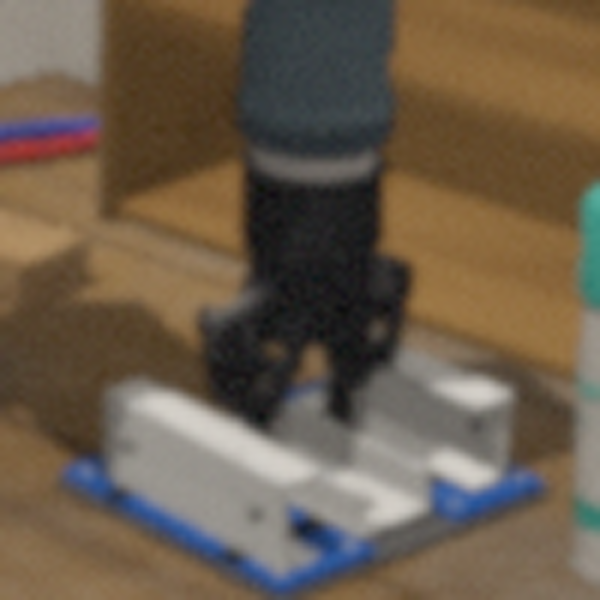

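It's centred in the trough with no contact force yet. Lowering the last 2.5 mm.

```bash
python3 -m inch '[{"delta_pos":[0,0,0.15],"rotation":[0,0,0]},{"delta_pos":[0,0,0.1],"rotation":[0,0,0]},{"delta_pos":[0,0,0],"rotation":[0,0,0]},{"delta_pos":[0,0,0],"rotation":[0,0,0]}]'
```

```text
time_s: 10.0
eef_pos: [0.5312, -0.079, 0.0122]
eef_rot: [-0.0, 0.738, 0.675, -0.0]
wrist_force: [-0.4, -0.2, -1.4]
opening: 0.57
```

```bash
python3 -m inch '[{"delta_pos":[0,0,0.05],"rotation":[0,0,0]},{"delta_pos":[0,0,0],"rotation":[0,0,0]},{"delta_pos":[0,0,0],"rotation":[0,0,0]},{"delta_pos":[0,0,0],"rotation":[0,0,0]}]' 5.7
python3 - <<'E'
from h import *
o=get_obs(); c=camera("wrist"); cv2.imwrite("pics/w7.png",c["color"][:,:,::-1])
print(o["time_s"],o["eef_pos"],o["wrist_force"])
E
```

```text
time_s: 10.4
eef_pos: [0.5314, -0.0791, 0.0119]
eef_rot: [0.0, 0.738, 0.675, 0.0]
wrist_force: [-1.0, -0.5, 0.3]
opening: 0.665
10.4 [ 0.53135319 -0.07910358  0.01192693] [-0.99494339 -0.48627487  0.31549001]
```

View pics/w7.png

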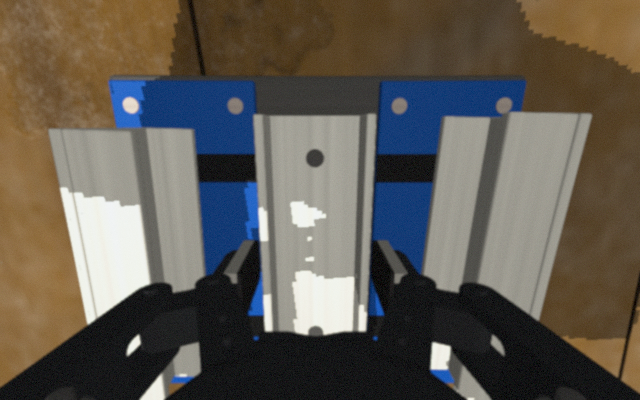

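The channel is released in the trough: its legs show at columns 255–376 and the trough at 256–380. I'll rise, turn the tool a quarter so both fingertips can push, and check which height the open tips stand at.

```bash
python3 -m inch '[{"delta_pos":[0,0,-0.3],"rotation":[0,0,0]},{"delta_pos":[0,0,-0.7],"rotation":[0,0,0]},{"delta_pos":[0,0,-1.5],"rotation":[0,0,0]},{"delta_pos":[0,0,-2.5],"rotation":[0,0,0]},{"delta_pos":[0,0,-3],"rotation":[0,0,0]},{"delta_pos":[0,0,-3],"rotation":[0,0,0]},{"delta_pos":[0,0,-2],"rotation":[0,0,0]},{"delta_pos":[0,0,-1],"rotation":[0,0,0]},{"delta_pos":[0,0,0],"rotation":[0,0,0]}]'
python3 - <<'E'
from h import *
o=get_obs(); c=camera("wrist"); cv2.imwrite("pics/w8.png",c["color"][:,:,::-1])
t=camera("top"); crop(t["color"],320,490,130,235,4.7,"pics/t8.png")
print(o["time_s"],o["eef_pos"],o["q"].round(2),togo(o,[.406,-.0745,.13],-.088+np.pi/2))
for z in (0,-.007,-.013):
  for w in (.0425,):
    T=np.linalg.inv(np.array(c["T_tool_cam"])); P=np.array([[x,w,z] for x in(-.011,.011)])@T[:3,:3].T+T[:3,3]
    print(z,cv2.projectPoints(P,np.zeros(3),np.zeros(3),K(c),dist(c))[0].reshape(-1,2).round())
i=cv2.imread("pics/w2.png"); cv2.imwrite("pics/w2c.png",cv2.resize(i[220:340,380:500],None,fx=5,fy=5,interpolation=cv2.INTER_CUBIC))
E
```

```text
time_s: 11.35
eef_pos: [0.5324, -0.0794, 0.1541]
eef_rot: [0.002, 0.738, 0.675, 0.001]
wrist_force: [0.6, -0.5, -0.2]
opening: 0.669
11.35 [ 0.53235844 -0.07944064  0.15408291] [-0.37  0.18  1.77  0.    1.18 -0.28] ('delta cm', array([ -0.63, -12.64,   2.36]), 'turn tool z', np.float64(1.57), 'tool z', array([ 0.004, -0.001, -1.   ]))
0 [[396. 273.]
 [399. 235.]]
-0.007 [[400. 280.]
 [403. 240.]]
-0.013 [[403. 286.]
 [407. 245.]]
```

View pics/w8.png

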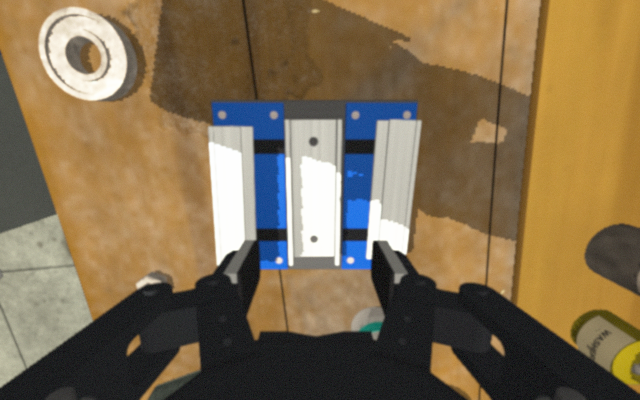

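View pics/w2c.png

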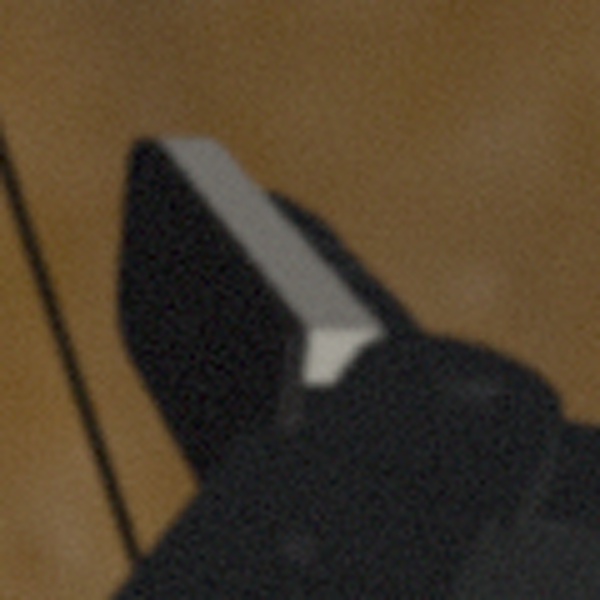

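View pics/t8.png

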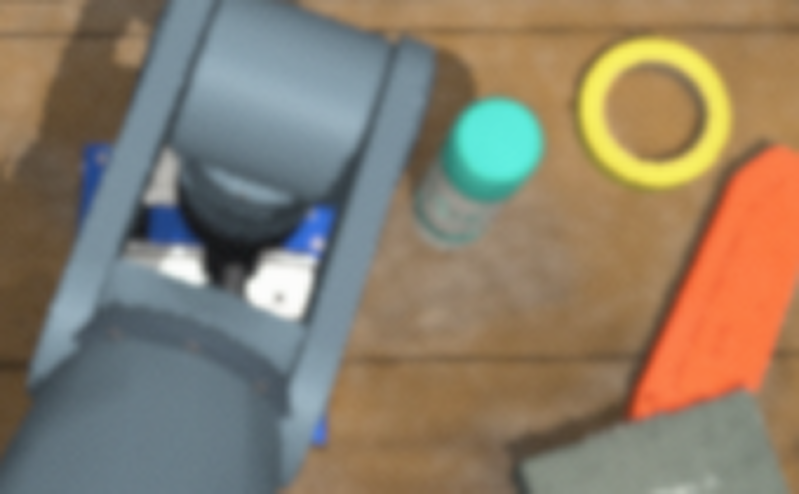

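Open tips stand 13 mm behind the TCP, since the tip pixel (408,248) matches the −13 mm projection. The wrist view shows the middle channel in the trough and both side channels standing. Moving to the near side and turning.

```bash
python3 -m inch '[{"delta_pos":[-0.1,-1.6,0],"rotation":[0,0,0]},{"delta_pos":[-0.1,-3,0],"rotation":[0,0,0]},{"delta_pos":[-0.1,-3,0],"rotation":[0,0,0]},{"delta_pos":[-0.1,-3,0],"rotation":[0,0,0]},{"delta_pos":[-0.2,-2,0],"rotation":[0,0,0]},{"delta_pos":[0,0,0],"rotation":[0,0,0.15]},{"delta_pos":[0,0,0],"rotation":[0,0,0.15]},{"delta_pos":[0,0,0],"rotation":[0,0,0.15]},{"delta_pos":[0,0,0],"rotation":[0,0,0.15]},{"delta_pos":[0,0,0],"rotation":[0,0,0.15]}]' 8.54
python3 -m inch '[{"delta_pos":[0,0,0],"rotation":[0,0,0.15]},{"delta_pos":[0,0,0],"rotation":[0,0,0.15]},{"delta_pos":[0,0,0],"rotation":[0,0,0.15]},{"delta_pos":[0,0,0],"rotation":[0,0,0.15]},{"delta_pos":[0,0,0],"rotation":[0,0,0.15]},{"delta_pos":[0,0,0],"rotation":[0,0,0.07]},{"delta_pos":[0,0,0],"rotation":[0,0,0]},{"delta_pos":[0,0,0],"rotation":[0,0,0]}]'
python3 - <<'E'
from h import *
o=get_obs(); c=camera("wrist"); cv2.imwrite("pics/w9.png",c["color"][:,:,::-1])
t=camera("top"); crop(t["color"],320,490,130,235,4.7,"pics/t9.png")
print(o["time_s"],o["eef_pos"],o["opening"],o["q"].round(2),togo(o,[.406,-.0745,.042],-.088+np.pi/2)); print(rot(o["eef_rot"]).round(3))
E
```

```text
time_s: 12.45
eef_pos: [0.4041, -0.0733, 0.1503]
eef_rot: [-0.001, 0.935, 0.355, -0.001]
wrist_force: [-0.5, 0.5, 0.5]
opening: 0.999
time_s: 13.25
eef_pos: [0.4045, -0.0735, 0.1508]
eef_rot: [-0.0, 0.999, -0.043, -0.001]
wrist_force: [0.1, 0.2, 0.1]
opening: 1.006
13.25 [ 0.40451044 -0.07352185  0.15084992] 1.0056330267669795 [-0.47 -0.1   2.08 -0.    1.17  1.19] ('delta cm', array([ 0.18,  0.09, 10.88]), 'turn tool z', np.float64(0.002), 'tool z', array([-0.002,  0.001, -1.   ]))
[[ 0.996 -0.086 -0.002]
 [-0.086 -0.996  0.001]
 [-0.002 -0.001 -1.   ]]
```

View pics/w9.png

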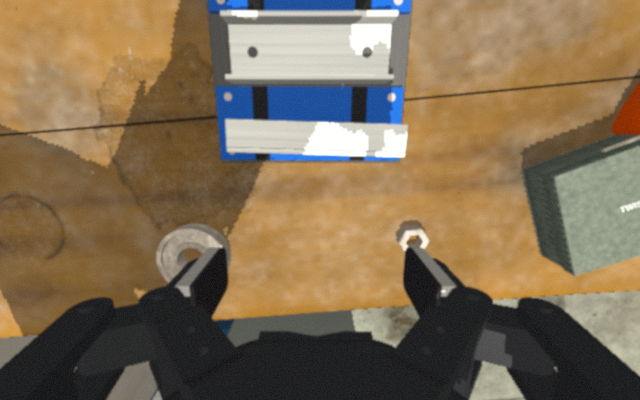

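View pics/t9.png

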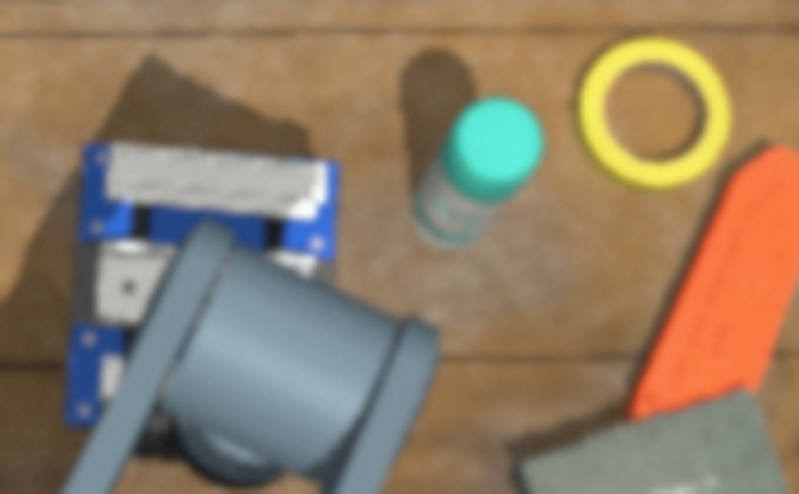

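```bash
python3 - <<'E'
import cv2
i=cv2.imread("pics/w9.png"); cv2.imwrite("pics/w9c.png",cv2.resize(i[0:170,200:420],None,fx=3.5,fy=3.5,interpolation=cv2.INTER_CUBIC))
E
```

```text
(no output)
```

View pics/w9c.png

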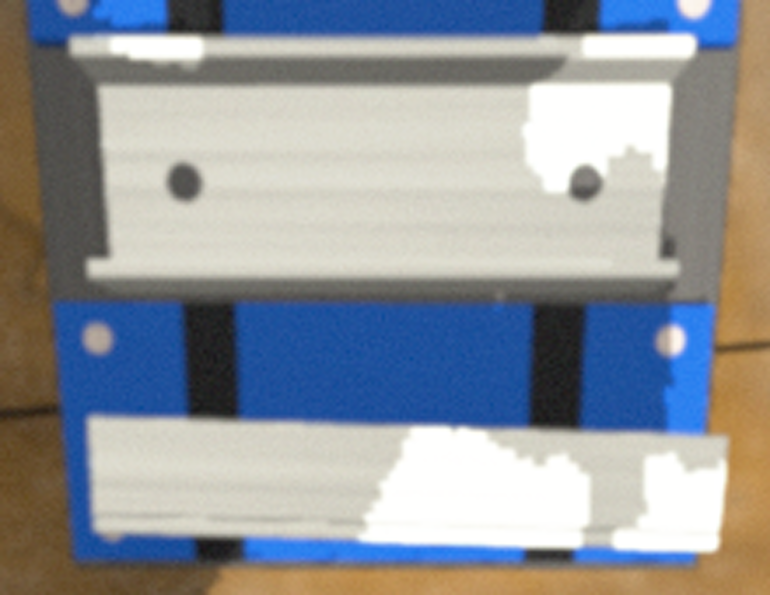

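```bash
python3 - <<'E'
from h import *
o=get_obs(); c=camera("wrist"); s=3.5
f=lambda p:((p[0]+.5)/s-.5+200,(p[1]+.5)/s-.5+0)
W=lambda p,z:world(c,f(p),z,o)
a,b=W((57,302),.011),W((712,302),.011); d=a-b; ay=d[:2]/np.linalg.norm(d[:2]); ax=np.array([ay[1],-ay[0]])
print("ledge len",np.linalg.norm(d),"yaw",np.arctan2(ay[1],ay[0])-np.pi/2)
C=(a+b)[:2]/2+.029*ax; print("cradle centre",C)
L=lambda P:np.array([(P[:2]-C)@ax,(P[:2]-C)@ay]).round(4)
print("ledge far edge",L(W((35,46),.011)),L(W((738,46),.011)),"outer",L(W((78,560),.011)),L(W((697,560),.011)))
print("holes",L(W((184,182),.010)),L(W((585,182),.010)))
print("mid leg tops", [L(W(p,.031)) for p in [(70,38),(697,38),(678,276),(88,276)]])
print("near top",[L(W(p,.061)) for p in [(88,418),(727,436),(718,550),(95,532)]])
E
```

```text
ledge len 0.16775227534307183 yaw -0.08599403058634736
cradle centre [ 0.53162827 -0.07952562]
ledge far edge [0.0282 0.0838] [ 0.0282 -0.0854] outer [-0.0947  0.0842] [-0.0947 -0.0851]
holes [-0.0009  0.05  ] [-0.0009 -0.0502]
mid leg tops [array([0.0234, 0.0695]), array([ 0.0234, -0.0704]), array([-0.0256, -0.0698]), array([-0.0256,  0.0698])]
near top [array([-0.0582,  0.0636]), array([-0.062 , -0.0753]), array([-0.0867, -0.0754]), array([-0.0826,  0.0641])]
```

The middle channel lies at (−0.9, 0) mm in the cradle frame. The near one stands with its inner edge at −58 to −62 mm and y centre −6 mm. Now I lower the fingers outside its web.

```bash
python3 -m inch '[{"delta_pos":[0,0.05,1.5],"rotation":[0,0,0]},{"delta_pos":[0,0,3],"rotation":[0,0,0]},{"delta_pos":[0,0,3],"rotation":[0,0,0]},{"delta_pos":[0,0,2.3],"rotation":[0,0,0]},{"delta_pos":[0,0,1.2],"rotation":[0,0,0]},{"delta_pos":[0,0,0],"rotation":[0,0,0]},{"delta_pos":[1,0,0],"rotation":[0,0,0]},{"delta_pos":[1,0,0],"rotation":[0,0,0]},{"delta_pos":[0.4,0,0],"rotation":[0,0,0]},{"delta_pos":[0,0,0],"rotation":[0,0,0]}]'
python3 - <<'E'
from h import *
o=get_obs(); c=camera("wrist"); cv2.imwrite("pics/w10.png",c["color"][:,:,::-1])
print(o["time_s"],o["eef_pos"],o["wrist_force"])
E
```

```text
time_s: 14.4
eef_pos: [0.4306, -0.0769, 0.0426]
eef_rot: [0.0, 0.999, -0.044, 0.001]
wrist_force: [-0.1, -0.7, -0.3]
opening: 1.003
14.4 [ 0.43061422 -0.07690633  0.04262318] [-0.13150154 -0.74665215 -0.25907414]
```

View pics/w10.png

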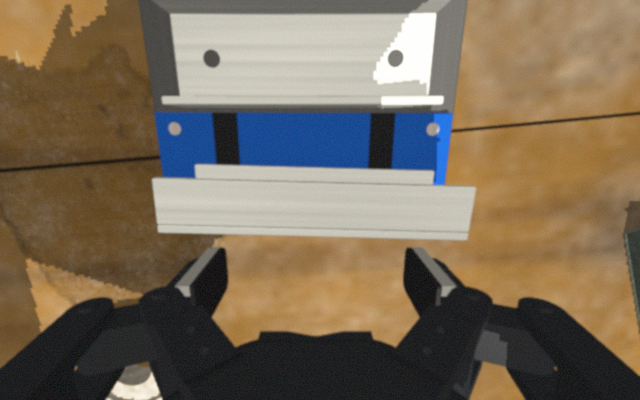

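The fingertips (rows ≈248) are just short of the web's top edge (rows 232–238) and well inside the channel's ends. Now I push inwards slowly.

```bash
python3 -m inch '[{"delta_pos":[0.3,0,0],"rotation":[0,0,0]},{"delta_pos":[0.3,0,0],"rotation":[0,0,0]},{"delta_pos":[0.3,0,0],"rotation":[0,0,0]},{"delta_pos":[0.3,0,0],"rotation":[0,0,0]},{"delta_pos":[0.3,0,0],"rotation":[0,0,0]}]'
python3 - <<'E'
from h import *
o=get_obs(); c=camera("wrist"); cv2.imwrite("pics/w11.png",c["color"][:,:,::-1])
print(o["time_s"],o["eef_pos"],o["wrist_force"])
E
```

```text
time_s: 14.95
eef_pos: [0.4441, -0.0778, 0.0418]
eef_rot: [-0.0, 0.999, -0.044, -0.0]
wrist_force: [-1.7, 0.1, 0.6]
opening: 0.998
14.95 [ 0.44413334 -0.07778184  0.04176549] [-1.7337662   0.07688129  0.63427516]
```

View pics/w11.png

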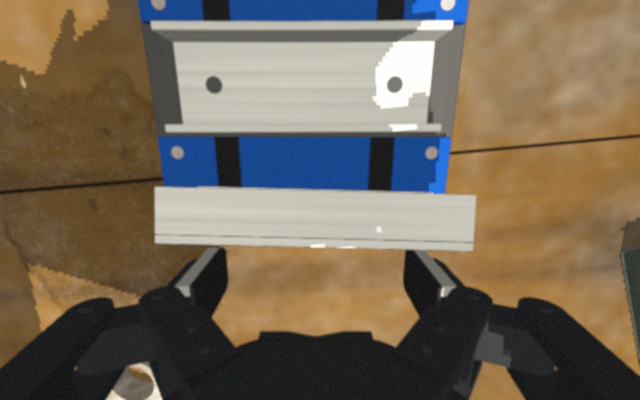

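Contact (1.7 N); it is still nearly upright. I'll continue pushing.

```bash
python3 -m inch '[{"delta_pos":[0.3,0,0],"rotation":[0,0,0]},{"delta_pos":[0.3,0,0],"rotation":[0,0,0]},{"delta_pos":[0.3,0,0],"rotation":[0,0,0]},{"delta_pos":[0.3,0,0],"rotation":[0,0,0]}]'
python3 - <<'E'
from h import *
o=get_obs(); c=camera("wrist"); cv2.imwrite("pics/w12.png",c["color"][:,:,::-1])
print(o["time_s"],o["eef_pos"],o["wrist_force"])
E
```

```text
time_s: 15.4
eef_pos: [0.4563, -0.0789, 0.0418]
eef_rot: [0.0, 0.999, -0.044, 0.0]
wrist_force: [-0.2, 0.5, 0.2]
opening: 1.004
15.4 [ 0.45633335 -0.07887599  0.04183884] [-0.19556601  0.48409559  0.23518217]
```

View pics/w12.png

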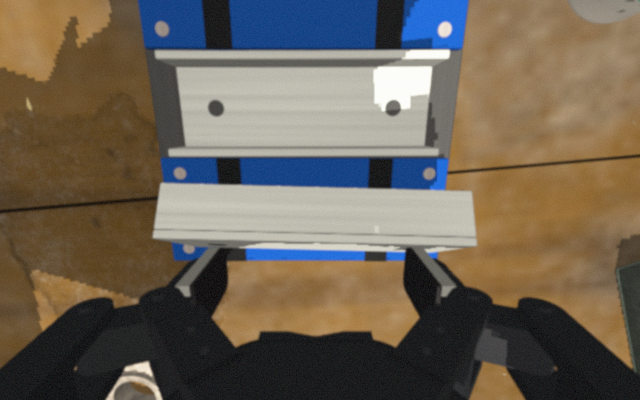

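It is tilting inwards about its foot. I'll keep going.

```bash
python3 -m inch '[{"delta_pos":[0.3,0,0],"rotation":[0,0,0]},{"delta_pos":[0.3,0,0],"rotation":[0,0,0]},{"delta_pos":[0.3,0,0],"rotation":[0,0,0]},{"delta_pos":[0.3,0,0],"rotation":[0,0,0]}]'
python3 - <<'E'
from h import *
o=get_obs(); c=camera("wrist"); cv2.imwrite("pics/w13.png",c["color"][:,:,::-1])
print(o["time_s"],o["eef_pos"],o["wrist_force"])
E
```

```text
time_s: 15.85
eef_pos: [0.4682, -0.0799, 0.0418]
eef_rot: [0.0, 0.999, -0.044, 0.0]
wrist_force: [0.2, 0.0, -0.4]
opening: 1.004
15.85 [ 0.46816281 -0.07990063  0.04178531] [ 0.21587933  0.03151843 -0.39115191]
```

View pics/w13.png

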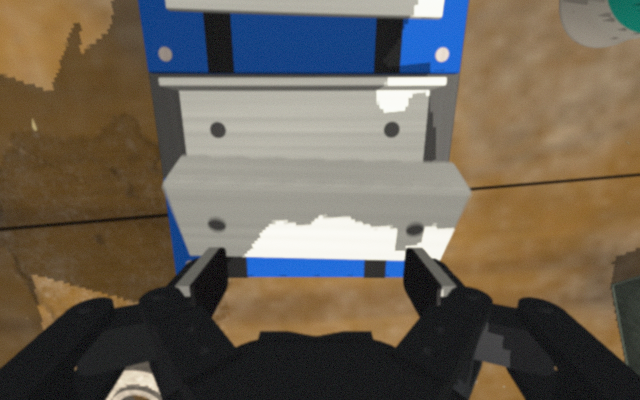

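```bash
python3 -m inch '[{"delta_pos":[0.2,0,0],"rotation":[0,0,0]},{"delta_pos":[0,0,0],"rotation":[0,0,0]},{"delta_pos":[0,0,0],"rotation":[0,0,0]},{"delta_pos":[0,0,0],"rotation":[0,0,0]}]'
python3 - <<'E'
from h import *
o=get_obs(); c=camera("wrist"); cv2.imwrite("pics/w14.png",c["color"][:,:,::-1])
print(o["time_s"],o["eef_pos"],o["wrist_force"])
E
```

```text
time_s: 16.3
eef_pos: [0.4698, -0.08, 0.0418]
eef_rot: [-0.0, 0.999, -0.044, -0.0]
wrist_force: [0.3, -0.0, -0.6]
opening: 1.004
16.3 [ 0.46975125 -0.08000821  0.04175171] [ 0.3166292  -0.03422563 -0.55042208]
```

View pics/w14.png

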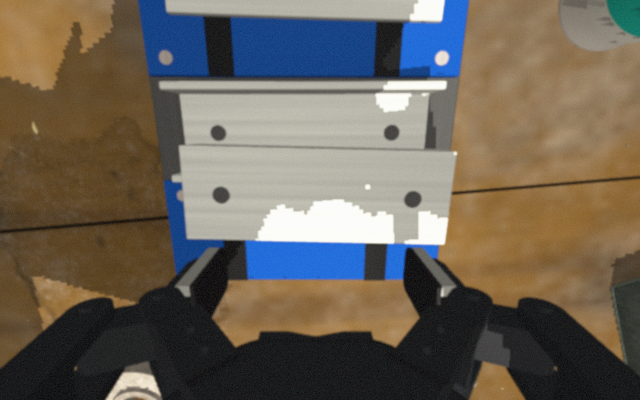

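The near channel now lies flat, web up: holes at (221,195) and (413,199), outer edge at row ≈242, inner edge at row ≈149 over the middle one. Measuring it.

```bash
cat >> h.py <<'E'
C=np.array([.5316,-.0795]); YAW=-.087; AX=np.array([np.cos(YAW),np.sin(YAW)]); AY=np.array([-AX[1],AX[0]])
def L(P): P=np.array(P)[:2]-C; return np.array([P@AX,P@AY]).round(4)
def Wd(l): return (C+AX*l[0]+AY*l[1]).round(4)
E
python3 - <<'E'
from h import *
o=get_obs(); c=camera("wrist"); 
crop(c["color"],140,480,60,290,2.3,"pics/w14c.png")
print("tool",L(o["eef_pos"]))
h=[world(c,p,.036,o) for p in [(221,195),(413,199)]]; print("holes",[L(x) for x in h], np.linalg.norm(h[0]-h[1]))
k=[world(c,p,.036,o) for p in [(180,146),(456,152),(443,244),(187,240)]]; print([L(x) for x in k])
m=[world(c,p,.010,o) for p in [(218,133),(391,132)]]; print("midholes",[L(x) for x in m])
e=[world(c,p,.011,o) for p in [(150,75),(461,75)]]; print("far ledge edge .029",[L(x) for x in e])
f=[world(c,p,.011,o) for p in [(222,283)]]
E
```

```text
tool [-0.0616 -0.0059]
holes [array([-0.0319,  0.0429]), array([-0.0342, -0.0565])] 0.09945880624828668
[array([-0.007 ,  0.0609]), array([-0.0101, -0.0757]), array([-0.0593, -0.0748]), array([-0.0568,  0.0632])]
midholes [array([-0.0015,  0.05  ]), array([-0.001 , -0.0494])]
far ledge edge .029 [array([0.0289, 0.0836]), array([ 0.0289, -0.085 ])]
```

View pics/w14c.png

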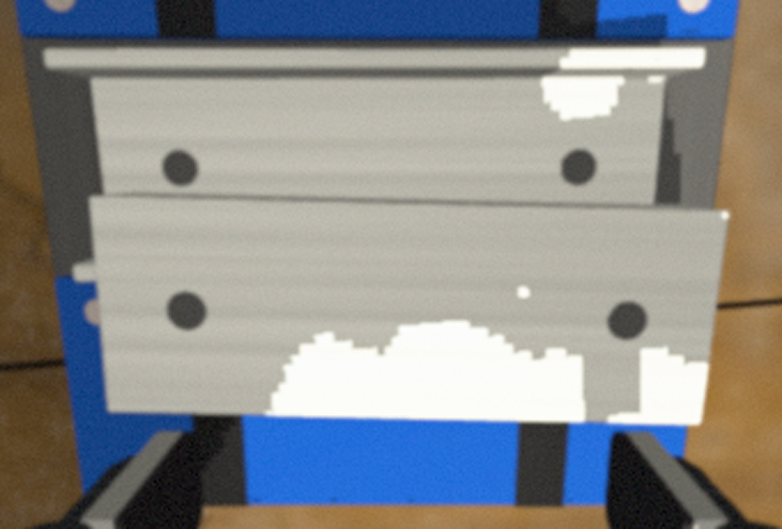

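The near channel lies at (−33, −7) mm with its inner leg inside the middle one. I'll back off, lower behind it and close it up so its inner edge comes to the middle plane (TCP x ≈ −61.5 mm in the cradle frame, as the finger front is 11 mm ahead).

```bash
python3 -m inch '[{"delta_pos":[-1,0,0],"rotation":[0,0,0]},{"delta_pos":[-1.2,0,0],"rotation":[0,0,0]},{"delta_pos":[0,0,1.2],"rotation":[0,0,0]},{"delta_pos":[0,0,1.2],"rotation":[0,0,0]},{"delta_pos":[0,0,0.8],"rotation":[0,0,0]},{"delta_pos":[0,0,0.3],"rotation":[0,0,0]},{"delta_pos":[0,0,0],"rotation":[0,0,0]}]'
python3 - <<'E'
from h import *
o=get_obs(); c=camera("wrist"); cv2.imwrite("pics/w15.png",c["color"][:,:,::-1])
print(o["time_s"],o["eef_pos"],L(o["eef_pos"]),o["wrist_force"])
E
```

```text
time_s: 17.1
eef_pos: [0.4476, -0.0779, 0.0059]
eef_rot: [-0.0, 0.999, -0.044, -0.001]
wrist_force: [-0.5, 0.4, 0.7]
opening: 0.997
17.1 [ 0.44756663 -0.0778907   0.00591123] [-0.0839 -0.0057] [-0.49116565  0.41037468  0.65507976]
```

View pics/w15.png

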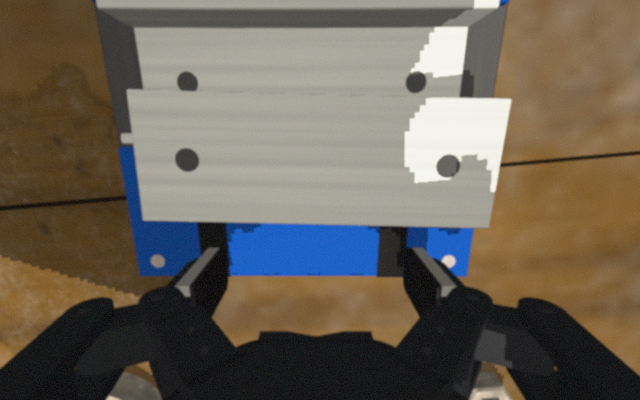

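Tips are down behind the channel's outer leg. I'm pushing in about 22 mm to reach x ≈ −61.5 mm.

```bash
python3 -m inch '[{"delta_pos":[0.5,0,0],"rotation":[0,0,0]},{"delta_pos":[0.5,0,0],"rotation":[0,0,0]},{"delta_pos":[0.2,0,0],"rotation":[0,0,0]},{"delta_pos":[0.2,0,0],"rotation":[0,0,0]},{"delta_pos":[0.2,0,0],"rotation":[0,0,0]},{"delta_pos":[0.2,0,0],"rotation":[0,0,0]},{"delta_pos":[0.2,0,0],"rotation":[0,0,0]},{"delta_pos":[0.1,0,0],"rotation":[0,0,0]},{"delta_pos":[0,0,0],"rotation":[0,0,0]}]'
python3 - <<'E'
from h import *
o=get_obs(); c=camera("wrist"); cv2.imwrite("pics/w16.png",c["color"][:,:,::-1])
print(o["time_s"],o["eef_pos"],L(o["eef_pos"]),o["wrist_force"])
E
```

```text
time_s: 18.05
eef_pos: [0.4691, -0.0799, 0.0068]
eef_rot: [0.0, 0.999, -0.044, 0.0]
wrist_force: [-0.0, 0.5, 0.6]
opening: 1.002
18.05 [ 0.46912747 -0.07994092  0.00675363] [-0.0622 -0.0059] [-0.03376592  0.48467009  0.59593682]
```

View pics/w16.png

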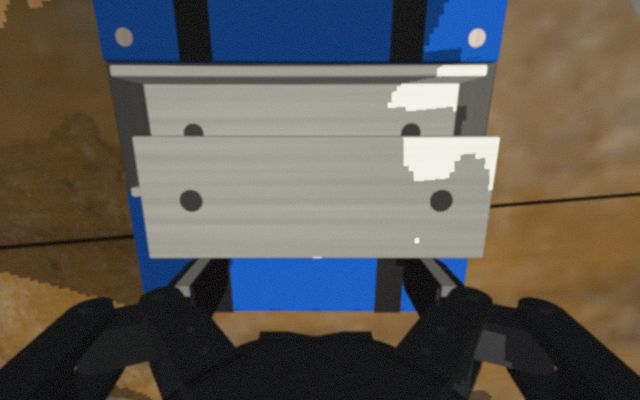

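```bash
python3 - <<'E'
from h import *
o=get_obs(); c=camera("wrist")
h=[world(c,p,.036,o) for p in [(191,201),(441,201)]]; print("holes",[L(x) for x in h], np.linalg.norm(h[0]-h[1]))
k=[world(c,p,.036,o) for p in [(133,138),(500,138),(484,258),(149,258)]]; print([L(x) for x in k])
e=[world(c,p,.011,o) for p in [(108,62),(495,62)]]; print("far ledge edge .029",[L(x) for x in e])
print("mid far leg top outer",[L(world(c,p,.031,o)) for p in [(110,66),(487,66)]])
E
```

```text
holes [array([-0.0267,  0.0435]), array([-0.0268, -0.0555])] 0.0990027820231155
[array([-0.0024,  0.0622]), array([-0.0025, -0.0747]), array([-0.0514, -0.076 ]), array([-0.0512,  0.0635])]
far ledge edge .029 [array([0.028 , 0.0824]), array([ 0.028 , -0.0826])]
mid far leg top outer [array([0.023 , 0.0692]), array([ 0.023 , -0.0687])]
```

The near channel's centre is now about −26 mm, yaw ≈ 0 and y −6 mm. Before going to the far side I check the shelf front and how far the wrist overhangs.

```bash
python3 -m inch '[{"delta_pos":[-0.8,0,0],"rotation":[0,0,0]},{"delta_pos":[-0.8,0,0],"rotation":[0,0,0]},{"delta_pos":[0,0,-2],"rotation":[0,0,0]},{"delta_pos":[0,0,-3],"rotation":[0,0,0]},{"delta_pos":[0,0,-3],"rotation":[0,0,0]},{"delta_pos":[0,0,-3],"rotation":[0,0,0]},{"delta_pos":[0,0,-2.5],"rotation":[0,0,0]},{"delta_pos":[0,0,0],"rotation":[0,0,0]}]'
python3 - <<'E'
from h import *
o=get_obs(); t=camera("top"); cv2.imwrite("pics/t17.png",t["color"][:,:,::-1]); s=camera("scene"); cv2.imwrite("pics/s17.png",s["color"][:,:,::-1])
print(o["time_s"],o["eef_pos"],togo(o,Wd([.11,-.0015]).tolist()+[.13],0))
for z in (.3,.35,.4,.45):
  print(z,[ (world(t,((p[0])/4.7+320,p[1]/4.7+130),z)[:2]-np.array([.4045,-.0735])).round(3) for p in [(215,225),(420,320)]])
E
```

```text
time_s: 18.95
eef_pos: [0.4548, -0.0795, 0.1453]
eef_rot: [0.001, 0.999, -0.044, 0.003]
wrist_force: [0.5, -0.5, 0.8]
opening: 1.003
18.95 [ 0.45479024 -0.07951539  0.14529692] ('delta cm', array([18.65, -0.54,  1.65]), 'turn tool z', np.float64(1.483), 'tool z', array([ 0.007, -0.003, -1.   ]))
0.3 [array([0.102, 0.011]), array([ 0.048, -0.097])]
0.35 [array([0.091, 0.015]), array([ 0.039, -0.088])]
0.4 [array([0.079, 0.02 ]), array([ 0.03 , -0.079])]
0.45 [array([0.068, 0.024]), array([ 0.021, -0.07 ])]
```

View pics/t17.png

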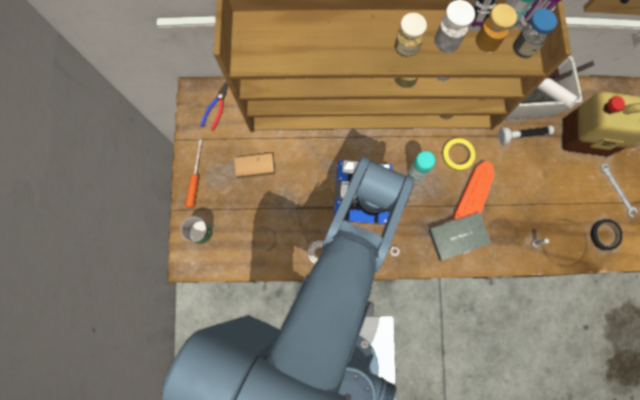

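View pics/s17.png

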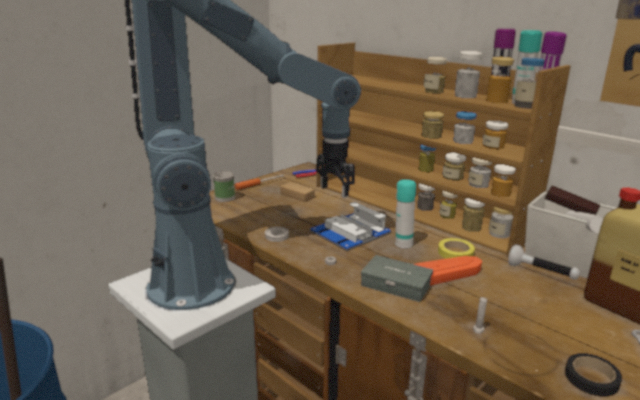

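The shelf front is at x ≈ 0.75, so I turn the tool by half a turn. That keeps the camera on the cradle side, away from the shelf, and looking at the work.

```bash
python3 -m inch '[{"delta_pos":[0,0,0],"rotation":[0,0,-0.15]},{"delta_pos":[0,0,0],"rotation":[0,0,-0.15]},{"delta_pos":[0,0,0],"rotation":[0,0,-0.15]},{"delta_pos":[0,0,0],"rotation":[0,0,-0.15]},{"delta_pos":[0,0,0],"rotation":[0,0,-0.15]},{"delta_pos":[0,0,0],"rotation":[0,0,-0.15]},{"delta_pos":[0,0,0],"rotation":[0,0,-0.15]},{"delta_pos":[0,0,0],"rotation":[0,0,-0.15]},{"delta_pos":[0,0,0],"rotation":[0,0,-0.15]},{"delta_pos":[0,0,0],"rotation":[0,0,-0.15]}]'
python3 -m inch '[{"delta_pos":[0,0,0],"rotation":[0,0,-0.15]},{"delta_pos":[0,0,0],"rotation":[0,0,-0.15]},{"delta_pos":[0,0,0],"rotation":[0,0,-0.15]},{"delta_pos":[0,0,0],"rotation":[0,0,-0.15]},{"delta_pos":[0,0,0],"rotation":[0,0,-0.15]},{"delta_pos":[0,0,0],"rotation":[0,0,-0.15]},{"delta_pos":[0,0,0],"rotation":[0,0,-0.15]},{"delta_pos":[0,0,0],"rotation":[0,0,-0.15]},{"delta_pos":[0,0,0],"rotation":[0,0,-0.15]},{"delta_pos":[0,0,0],"rotation":[0,0,-0.15]}]'
python3 -m inch '[{"delta_pos":[0,0,0],"rotation":[0,0,-0.14]},{"delta_pos":[0,0,0],"rotation":[0,0,0]}]'
python3 - <<'E'
from h import *
o=get_obs()
print(o["time_s"],o["eef_pos"],o["q"].round(2),togo(o,Wd([.112,-.0015]).tolist()+[.145],YAW+np.pi/2),Wd([.112,-.0015]))
E
```

```text
time_s: 20.05
eef_pos: [0.4514, -0.078, 0.1397]
eef_rot: [-0.002, 0.759, 0.651, -0.001]
wrist_force: [0.9, 0.3, 0.5]
opening: 0.997
time_s: 21.05
eef_pos: [0.4514, -0.078, 0.1397]
eef_rot: [-0.002, 0.112, 0.994, 0.001]
wrist_force: [0.4, 0.9, -0.2]
opening: 0.999
time_s: 21.25
eef_pos: [0.4516, -0.078, 0.14]
eef_rot: [-0.002, 0.044, 0.999, 0.001]
wrist_force: [0.8, -0.5, -0.6]
opening: 1.002
21.25 [ 0.45156849 -0.07802169  0.13997223] [-0.43  0.03  1.97 -0.    1.14 -1.91] ('delta cm', array([-19.18,   0.43,  -0.56]), 'turn tool z', np.float64(-0.002), 'tool z', array([-0.003,  0.001, -1.   ])) [ 0.643  -0.0907]
```

```bash
python3 -m inch '[{"delta_pos":[-1.2,0,-0.1],"rotation":[0,0,0]},{"delta_pos":[-2.5,0.1,0],"rotation":[0,0,0]},{"delta_pos":[-3,0.1,0],"rotation":[0,0,0]},{"delta_pos":[-3,0.1,0],"rotation":[0,0,0]},{"delta_pos":[-3,0.1,0],"rotation":[0,0,0]},{"delta_pos":[-3,0,0],"rotation":[0,0,0]},{"delta_pos":[-2,0,0],"rotation":[0,0,0]},{"delta_pos":[-1,0,0],"rotation":[0,0,0]},{"delta_pos":[-0.5,0,0],"rotation":[0,0,0]},{"delta_pos":[0,0,0],"rotation":[0,0,0]}]'
python3 - <<'E'
from h import *
o=get_obs(); c=camera("wrist"); cv2.imwrite("pics/w18.png",c["color"][:,:,::-1]); crop(c["color"],200,440,0,180,3.3,"pics/w18c.png")
s=camera("scene"); crop(s["color"],290,430,50,260,2.8,"pics/s18.png")
print(o["time_s"],o["eef_pos"],L(o["eef_pos"]),o["q"].round(2),o["wrist_force"])
E
```

```text
time_s: 22.25
eef_pos: [0.6444, -0.0917, 0.1422]
eef_rot: [-0.0, 0.045, 0.999, 0.0]
wrist_force: [-0.1, -0.6, -0.2]
opening: 1.0
22.25 [ 0.64441055 -0.09169247  0.14219358] [ 0.1134 -0.0023] [-0.32  0.43  1.48 -0.    1.24 -1.8 ] [-0.12138764 -0.58265393 -0.15341949]
```

View pics/w18.png

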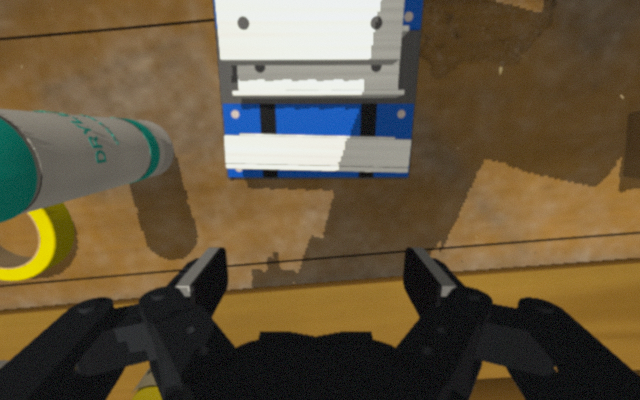

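View pics/w18c.png

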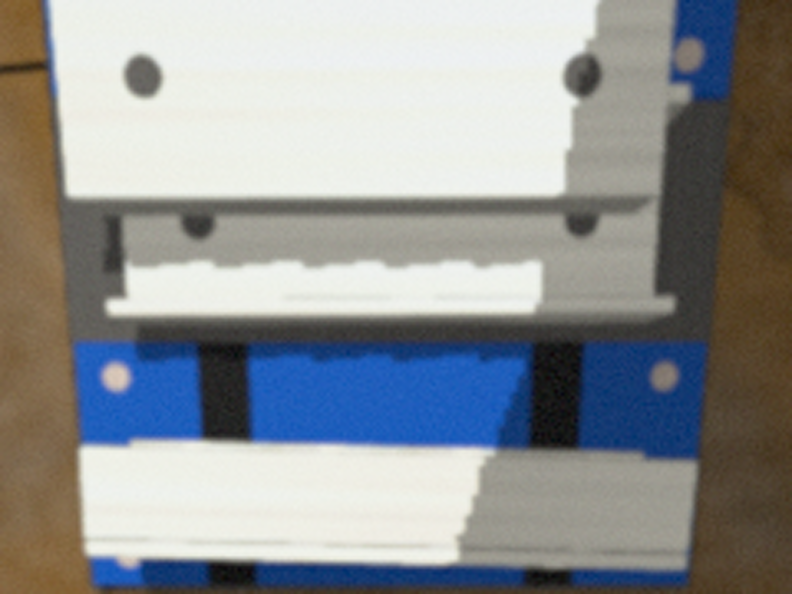

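View pics/s18.png

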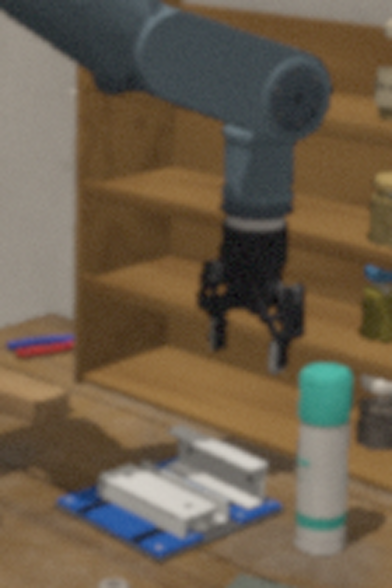

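```bash
python3 - <<'E'
from h import *
o=get_obs(); c=camera("wrist")
for z in (0,.02,.05): print("shelf edge",z,[world(c,p,z,o).round(3) for p in [(100,305),(320,283),(600,265)]])
s=3.3; f=lambda p:((p[0]+.5)/s-.5+200,(p[1]+.5)/s-.5)
W=lambda p,z:L(world(c,f(p),z,o))
print("far ledge inner .029:",W((77,343),.011),W((708,343),.011),"outer .095",W((92,584),.011),W((690,584),.011))
print("far top",[W(p,.061) for p in [(80,446),(697,458),(688,570),(86,557)]])
print("near holes",W((143,76),.036),W((582,75),.036),"near inner edge",W((66,197),.036),W((655,197),.036))
print("mid leg",[W(p,.031) for p in [(106,318),(675,312)]], "can base",L(world(c,(150,148),0,o)))
E
```

```text
shelf edge 0 [array([ 0.747, -0.338,  0.   ]), array([ 0.743, -0.095,  0.   ]), array([0.747, 0.198, 0.   ])]
shelf edge 0.02 [array([ 0.735, -0.32 ,  0.02 ]), array([ 0.731, -0.095,  0.02 ]), array([0.735, 0.178, 0.02 ])]
shelf edge 0.05 [array([ 0.718, -0.293,  0.05 ]), array([ 0.714, -0.094,  0.05 ]), array([0.717, 0.148, 0.05 ])]
far ledge inner .029: [ 0.0283 -0.0834] [0.0288 0.0853] outer .095 [ 0.0934 -0.0848] [0.0939 0.0858]
far top [array([ 0.0535, -0.0697]), array([0.0566, 0.0691]), array([0.0819, 0.0691]), array([ 0.0785, -0.0705])]
near holes [-0.0273 -0.0559] [-0.0271  0.0437] near inner edge [-0.0023 -0.0757] [-0.0019  0.0621]
mid leg [array([ 0.0238, -0.0698]), array([0.0229, 0.0702])] can base [ 0.0676 -0.1595]
```

The far channel stands with its inner edge at about 54–57 mm and y ≈ 0. There is room before the shelf (0.735+) and the can. I lower outside its web and push towards the robot.

```bash
python3 -m inch '[{"delta_pos":[0,0,1.5],"rotation":[0,0,0]},{"delta_pos":[0,0,3],"rotation":[0,0,0]},{"delta_pos":[0,0,3],"rotation":[0,0,0]},{"delta_pos":[0,0,1.8],"rotation":[0,0,0]},{"delta_pos":[0,0,0.8],"rotation":[0,0,0]},{"delta_pos":[0,0,0],"rotation":[0,0,0]},{"delta_pos":[0.6,0,0],"rotation":[0,0,0]},{"delta_pos":[0.6,0,0],"rotation":[0,0,0]},{"delta_pos":[0.2,0,0],"rotation":[0,0,0]},{"delta_pos":[0,0,0],"rotation":[0,0,0]}]'
python3 - <<'E'
from h import *
o=get_obs(); c=camera("wrist"); cv2.imwrite("pics/w19.png",c["color"][:,:,::-1])
print(o["time_s"],o["eef_pos"],L(o["eef_pos"]),o["wrist_force"])
E
```

```text
time_s: 23.4
eef_pos: [0.6307, -0.0906, 0.0427]
eef_rot: [0.001, 0.045, 0.999, -0.0]
wrist_force: [-0.7, -0.4, -0.3]
opening: 1.0
23.4 [ 0.63065464 -0.0906111   0.04274847] [ 0.0996 -0.0025] [-0.67209364 -0.40618963 -0.28791227]
```

View pics/w19.png

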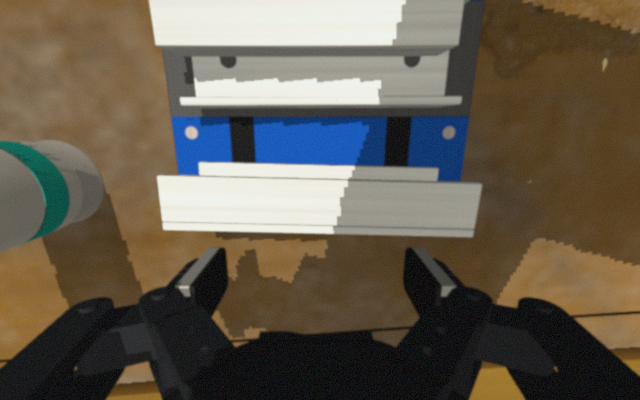

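The tips (row ≈248) are just behind the web top (row ≈233). Now I push from 0.0996 to about 0.066.

```bash
python3 -m inch '[{"delta_pos":[0.3,0,0],"rotation":[0,0,0]},{"delta_pos":[0.3,0,0],"rotation":[0,0,0]},{"delta_pos":[0.3,0,0],"rotation":[0,0,0]},{"delta_pos":[0.3,0,0],"rotation":[0,0,0]},{"delta_pos":[0.3,0,0],"rotation":[0,0,0]},{"delta_pos":[0.3,0,0],"rotation":[0,0,0]},{"delta_pos":[0.3,0,0],"rotation":[0,0,0]},{"delta_pos":[0.3,0,0],"rotation":[0,0,0]}]'
python3 - <<'E'
from h import *
o=get_obs(); c=camera("wrist"); cv2.imwrite("pics/w20.png",c["color"][:,:,::-1])
print(o["time_s"],o["eef_pos"],L(o["eef_pos"]),o["wrist_force"])
E
```

```text
time_s: 24.25
eef_pos: [0.6063, -0.0883, 0.0417]
eef_rot: [-0.0, 0.045, 0.999, 0.0]
wrist_force: [0.8, 0.1, 0.6]
opening: 1.0
24.25 [ 0.60631942 -0.08831952  0.04173664] [ 0.0752 -0.0023] [0.77139057 0.05551019 0.61881111]
```

View pics/w20.png

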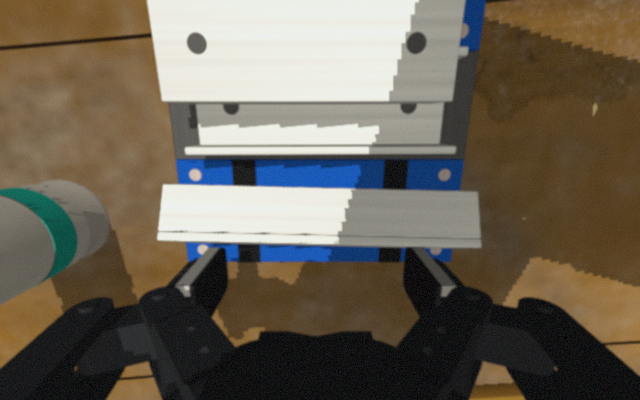

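```bash
python3 -m inch '[{"delta_pos":[0.3,0,0],"rotation":[0,0,0]},{"delta_pos":[0.3,0,0],"rotation":[0,0,0]},{"delta_pos":[0.3,0,0],"rotation":[0,0,0]},{"delta_pos":[0.3,0,0],"rotation":[0,0,0]},{"delta_pos":[0.2,0,0],"rotation":[0,0,0]},{"delta_pos":[0,0,0],"rotation":[0,0,0]},{"delta_pos":[0,0,0],"rotation":[0,0,0]},{"delta_pos":[0,0,0],"rotation":[0,0,0]}]'
python3 - <<'E'
from h import *
o=get_obs(); c=camera("wrist"); cv2.imwrite("pics/w21.png",c["color"][:,:,::-1])
print(o["time_s"],o["eef_pos"],L(o["eef_pos"]),o["wrist_force"])
E
```

```text
time_s: 25.1
eef_pos: [0.5929, -0.0872, 0.0419]
eef_rot: [0.0, 0.045, 0.999, -0.0]
wrist_force: [-0.4, -0.4, 0.2]
opening: 1.005
25.1 [ 0.59293677 -0.08717157  0.04189469] [ 0.0618 -0.0023] [-0.42216534 -0.39050417  0.1916423 ]
```

View pics/w21.png

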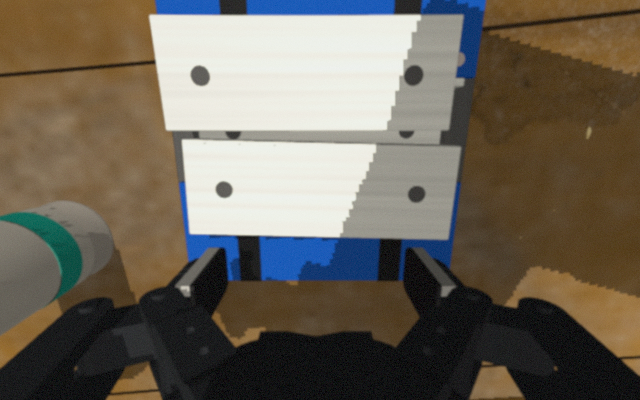

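The far channel also lies flat (holes at (224,190) and (417,194)), with a small gap to the near one at rows 130–145. I back off, lower and close it up.

```bash
python3 -m inch '[{"delta_pos":[-1,0,0],"rotation":[0,0,0]},{"delta_pos":[-1.2,0,0],"rotation":[0,0,0]},{"delta_pos":[0,0,1.2],"rotation":[0,0,0]},{"delta_pos":[0,0,1.2],"rotation":[0,0,0]},{"delta_pos":[0,0,0.8],"rotation":[0,0,0]},{"delta_pos":[0,0,0.3],"rotation":[0,0,0]},{"delta_pos":[0,0,0],"rotation":[0,0,0]}]'
python3 -m inch '[{"delta_pos":[0.5,0,0],"rotation":[0,0,0]},{"delta_pos":[0.4,0,0],"rotation":[0,0,0]},{"delta_pos":[0.2,0,0],"rotation":[0,0,0]},{"delta_pos":[0.2,0,0],"rotation":[0,0,0]},{"delta_pos":[0.2,0,0],"rotation":[0,0,0]},{"delta_pos":[0.2,0,0],"rotation":[0,0,0]},{"delta_pos":[0.2,0,0],"rotation":[0,0,0]},{"delta_pos":[0.1,0,0],"rotation":[0,0,0]},{"delta_pos":[0.1,0,0],"rotation":[0,0,0]},{"delta_pos":[0,0,0],"rotation":[0,0,0]}]'
python3 - <<'E'
from h import *
o=get_obs(); c=camera("wrist"); cv2.imwrite("pics/w22.png",c["color"][:,:,::-1])
print(o["time_s"],o["eef_pos"],L(o["eef_pos"]),o["wrist_force"])
E
```

```text
time_s: 25.85
eef_pos: [0.6136, -0.0888, 0.0056]
eef_rot: [-0.001, 0.045, 0.999, 0.0]
wrist_force: [-0.1, 0.1, -0.1]
opening: 1.0
time_s: 26.85
eef_pos: [0.5939, -0.0873, 0.007]
eef_rot: [0.0, 0.045, 0.999, -0.0]
wrist_force: [0.5, 0.5, -0.2]
opening: 1.003
26.85 [ 0.59391358 -0.0873262   0.00696382] [ 0.0628 -0.0024] [ 0.47955139  0.4938658  -0.21464975]
```

View pics/w22.png

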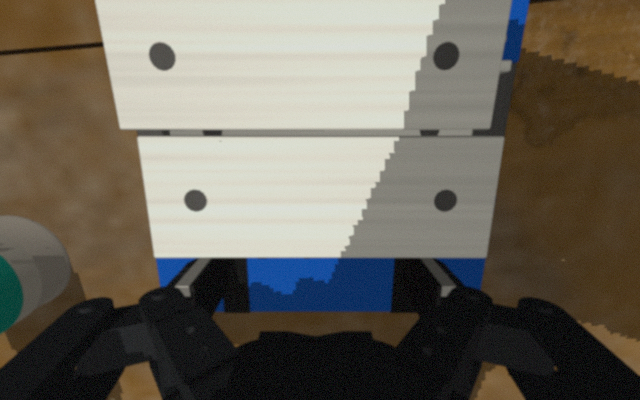

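The gap is still about 2–3 mm (rows 130–136), evenly along the length. I push 3 mm more.

```bash
python3 -m inch '[{"delta_pos":[0.1,0,0],"rotation":[0,0,0]},{"delta_pos":[0.1,0,0],"rotation":[0,0,0]},{"delta_pos":[0.1,0,0],"rotation":[0,0,0]},{"delta_pos":[0,0,0],"rotation":[0,0,0]},{"delta_pos":[0,0,0],"rotation":[0,0,0]}]'
python3 - <<'E'
from h import *
o=get_obs(); c=camera("wrist"); cv2.imwrite("pics/w23.png",c["color"][:,:,::-1]); crop(c["color"],80,540,0,280,1.7,"pics/w23c.png")
print(o["time_s"],o["eef_pos"],L(o["eef_pos"]),o["wrist_force"])
E
```

```text
time_s: 27.4
eef_pos: [0.5909, -0.087, 0.0069]
eef_rot: [0.0, 0.045, 0.999, -0.0]
wrist_force: [2.9, -0.9, 1.5]
opening: 1.004
27.4 [ 0.59089736 -0.08701298  0.00691303] [ 0.0597 -0.0023] [ 2.86482974 -0.91739675  1.50574293]
```

View pics/w23c.png

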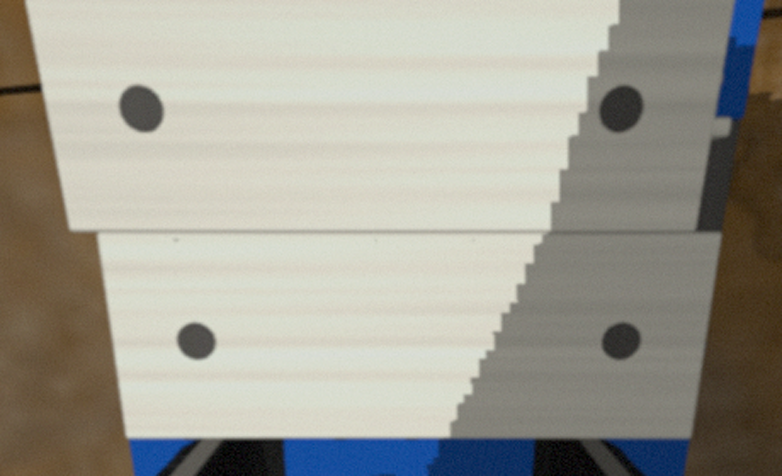

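The backs meet edge to edge (seam at crop row ≈231) and the force rose to 2.9 N on contact. I back off and lift away for the final check.

```bash
python3 -m inch '[{"delta_pos":[-0.3,0,0],"rotation":[0,0,0]},{"delta_pos":[-0.8,0,0],"rotation":[0,0,0]},{"delta_pos":[-0.8,0,0],"rotation":[0,0,0]},{"delta_pos":[0,0,-2],"rotation":[0,0,0]},{"delta_pos":[0,0,-3],"rotation":[0,0,0]},{"delta_pos":[0,0,-3],"rotation":[0,0,0]},{"delta_pos":[0,0,-3],"rotation":[0,0,0]},{"delta_pos":[0,0,-3],"rotation":[0,0,0]},{"delta_pos":[0,0,-1],"rotation":[0,0,0]},{"delta_pos":[0,0,0],"rotation":[0,0,0]}]'
python3 - <<'E'
from h import *
o=get_obs(); c=camera("wrist"); cv2.imwrite("pics/w24.png",c["color"][:,:,::-1])
crop(c["color"],190,450,0,220,3,"pics/w24c.png")
s=camera("scene"); crop(s["color"],290,430,160,260,5.5,"pics/s24.png")
print(o["time_s"],o["eef_pos"],o["wrist_force"])
E
```

```text
time_s: 28.45
eef_pos: [0.6111, -0.089, 0.1584]
eef_rot: [0.002, 0.045, 0.999, -0.0]
wrist_force: [0.1, -0.1, -0.6]
opening: 0.997
28.45 [ 0.61105099 -0.08897578  0.15837077] [ 0.14018123 -0.06036535 -0.57536885]
```

View pics/w24c.png

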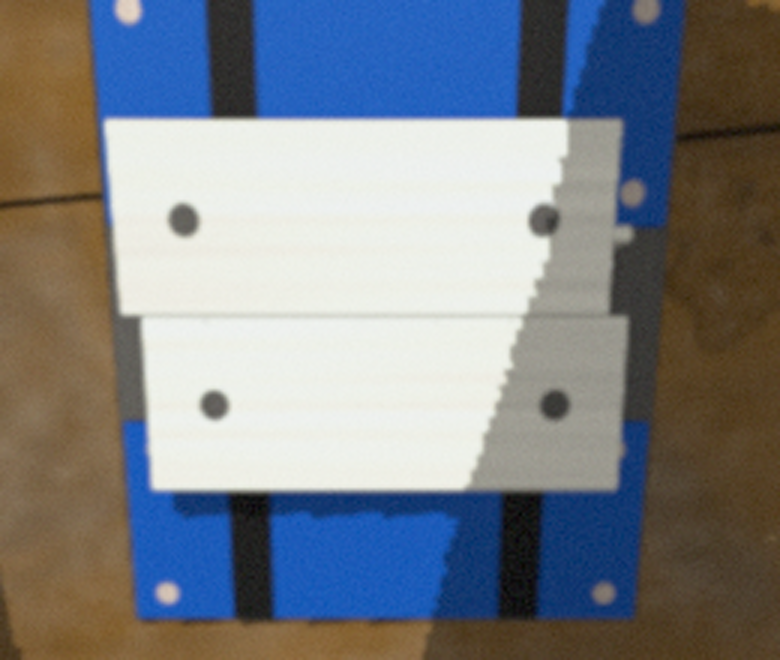

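View pics/s24.png

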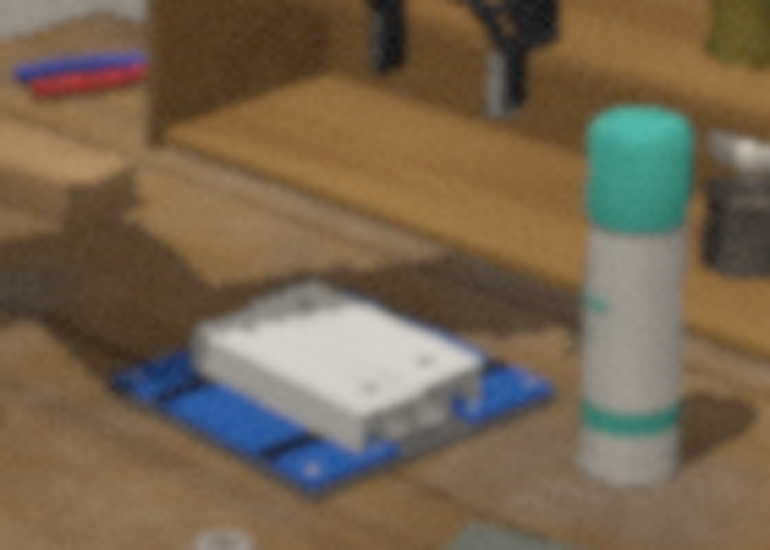

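```bash
python3 - <<'E'
from h import *
o=get_obs(); c=camera("wrist"); s=3; f=lambda p:((p[0]+.5)/s-.5+190,(p[1]+.5)/s-.5)
W=lambda p,z:L(world(c,f(p),z,o))
n=[W((184,220),.036),W((544,220),.036)]; r=[W((214,404),.036),W((555,404),.036)]
print("near holes",n,np.mean(n,0),"far",r,np.mean(r,0),"dist",np.linalg.norm(np.mean(n,0)-np.mean(r,0)))
print("near leg of middle, top outer corner (-.025,.07)",W((632,228),.031),W((632,242),.031))
print("ledge edge far .029,.085",W((648,421),.011),W((124,421),.011),"near",W((667,227),.011))
E
```

```text
near holes [array([-0.0297, -0.0546]), array([-0.0294,  0.0441])] [-0.02955 -0.00525] far [array([ 0.0193, -0.0489]), array([0.0196, 0.0496])] [0.01945 0.00035] dist 0.049318961870663904
near leg of middle, top outer corner (-.025,.07) [-0.028   0.0696] [-0.0244  0.0699]
ledge edge far .029,.085 [0.0257 0.0843] [ 0.0253 -0.0823] near [-0.0312  0.0855]
```

```bash
python3 - <<'E'
from bench import hand_in, get_obs
print(get_obs()["time_s"]); print(hand_in())
E
```

```text
28.6
the job is handed in; nothing more can be done
None
```

The bundle is made up, and I handed it in at 28.6 s of the 61 s allowed. I set the loose channel legs up in the trough. I then tipped the near and far channels inwards by pushing the tops of their webs with both fingertips, without lifting them. Last, I pushed each one in until their backs met.

**Last checks**
- **Side channels:** both lie flat, legs down, with the seam closed and even. Their centres measured 49.3 mm apart (50 when touching, limit 56). Along the trough they sit at about −5 mm (near) and 0 mm (far), with almost no yaw.
- **Contact:** the wrist force rose to 2.9 N as the backs met, the highest I read during the pushing.
- **Middle channel:** before tipping it measured (−0.9, 0) mm in the cradle. Afterwards I could see only its left end. It was still level, with the near leg close to where it had been.

**What disagreed:** the last wrist view put everything about 3 mm too close to the robot, judging by the known ledge edges. It read −29.5 mm (near) and +19.5 mm (far). Corrected, the centres are about −26.5 mm and +22.5 mm, and either reading is within limits.

I did not touch the wood block, spray can, tape roll or tin. I did not measure their positions again at the end; the spray can still stood upright in the last scene view.

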